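# Clamp a workpiece with the knob sunk under a guard

## Task

Stand the bored aluminium block from the surface plate in the nest of the clamping fixture, flat on its floor between the two low lips and clear of the jaw and the anvil, lowering it gently, and let go. Then reach through the round opening of the guard and turn the sunk knob clockwise until the jaw holds the block against the anvil with about 14 N, never pressing hard enough to mark it (25 N), and let go of the knob. Do not lean on the guard or disturb the other things on the plate.

Things in the scene. Friction and masses are not known exactly. Their poses are not given: they have to be found in the camera images.
- fixture: clamping fixture fixed to the plate; origin on the plate's surface; y = clamping direction (knob housing towards anvil), x across, z up. Base 140 (x) x 290 mm (y -165 to 125). Barred knob housing at y -155 to -25, x +-65, 85 mm high under the guard. The anvil, a steel block 40 mm wide with its top at z 64 mm, faces the nest; its face is preset between y 58 and 67 mm and stays there.
- nest (a point): middle of the nest, on its flat floor, at fixture (0, 34, 18) mm; axes as the fixture's. Two lips along y, 8 mm high above the floor, 36 mm long (y 14 to 50), 39 mm apart inside, guide the block, which stands with its 34 mm width across and its 40 mm faces along y.
- jaw: jaw bar 30 mm wide, out of the housing towards the anvil at fixture z 33 to 59 mm; origin: centre of its unloaded pad face, at fixture y 10 mm when the knob reads 0. Moves +14 mm in y per rad of knob. Sprung pad: with the block home on the anvil each further mm (0.071 rad) adds 6 N, so 14 N is 0.17 rad past firm contact; solid at 5 mm. Pushing the block along takes 1 to 3 N.
- knob (a joint): angle of the sunk clamping knob, rad; 0 = jaw fully open, as at the start; grows clockwise seen from above, to at most 1.9. It stays where it is left. Turning it takes a steady 0.36 N m of friction plus 0.014 N m per N of jaw force; turning it back, 0.36 less 0.014 per N.
- knob_grip (a point): on the knob's axis, 12 mm below its top; z up, x along its grip bar, turning with it. Knob: disc 50 mm across with an upright bar 46 long, 12 thick, 32 mm high on it. Point at fixture (0, -90, 50.5) mm; bar top at z 62.5, disc top at 31.5 mm. At knob 0 the bar lies along fixture x.
- guard: guard plate over the knob, 130 x 130 x 5 mm, underside at fixture z 80 mm (origin, on the knob's axis), top at 85 mm; a round opening 78 mm across, centred over the knob, lets two fingers in. The knob's top lies 22 mm below the guard's top.
- block: the workpiece: upright aluminium block, 34 (x) x 40 (y) x 60 (z) mm, 0.19 to 0.32 kg, with a bore in each of the 40 mm wide faces that look along +-x; origin at the centre of its underside. Grasp it across x, near the top.
- vblock: bystander: steel V-block, 50 x 70 mm, 50 mm high; origin under its middle
- ring_gauge: bystander: steel ring gauge, 60 mm across, 22 mm high; origin under its middle
- plug_gauge: bystander: upright plain steel plug, 28 mm across, 75 mm high; origin under its middle
- caliper: bystander: caliper lying flat, about 200 mm long; origin under its middle
- screwdriver: bystander: screwdriver lying flat, tip along its +x; origin under its middle
- slip_box: bystander: open wooden box of gauge slips, 110 x 150 mm, 35 mm high; origin under its middle
- oil_bottle: bystander: white plastic bottle, 48 mm across, 120 mm high; origin under its middle
- weight: bystander: short brass cylinder, 48 mm across, 45 mm high; origin under its middle
Things that resemble listed ones, but are neither listed nor needed, are in the scene too. Leave any green or purple look-alike of the block alone.

How it is judged:
On the way, in this order (a step that is already met when the one before it is completed fails the run):
1. the block stands between the lips on the nest floor, let go, not yet clamped (z of block in the frame of fixture below 0.0205 m and x of block in the frame of fixture between -0.004 and 0.004 m and y of block in the frame of fixture between 0.026 and 0.052 m and angle between block's own z axis and vertical below 0.06 rad and angle between the y axis of block and the y axis of fixture, either way round below 0.14 rad and contact force between the fingers and block below 0.3 N and contact force between jaw and block below 4 N), for 0.2 s.
2. the jaw holds the block against the anvil with 9 to 19 N (z of block in the frame of fixture below 0.0205 m and x of block in the frame of fixture between -0.004 and 0.004 m and y of block in the frame of fixture between 0.026 and 0.052 m and angle between block's own z axis and vertical below 0.06 rad and angle between the y axis of block and the y axis of fixture, either way round below 0.14 rad and contact force between jaw and block between 9 and 19 N), for 0.2 s.
At the end, for the whole second after the job is handed in: The block stands flat on the nest floor between the lips (within 2.5 mm of the floor's height, 4 mm of the middle across, 0.06 rad upright, 0.14 rad square), at rest, the jaw presses it with 9 to 19 N, and the knob has been let go (all of step 2 and linear speed of block below 0.01 m/s); the robot touches nothing.
It fails at once if the jaw presses the block with more than 25 N (contact force between jaw and block above 25 N).
It fails at once if the robot presses on the guard with more than 15 N (contact force between any of the arm, the fingers and guard above 15 N).
It fails at once if the block is dropped (moving faster than 0.45 m/s out of the fingers) (contact force between the fingers and block below 0.1 N and linear speed of block above 0.45 m/s).
It fails at once if the block is rammed into the fixture with more than 60 N (contact force between block and fixture above 60 N and contact force between jaw and block below 1 N).
It fails at once if another thing on the plate is moved by more than 20 mm (distance of any of vblock, ring_gauge, plug_gauge, caliper, screwdriver, slip_box, oil_bottle, weight from where it was at the start of the episode above 0.02 m).
It also fails if it takes over 72 s, if anything falls off the work surface, if the arm or the gripper's body presses on something with over 40 N, if the wrist force passes 120 N, or if a joint passes its speed limit or range.

## Robot

A 6-joint arm with a two-finger parallel gripper is mounted at the origin on the work surface. World frame = base frame: x ahead of the robot, y to its left, z up, the work surface at z = 0. Lengths are in m, angles in rad, forces in N, time in s.
With the tool pointing down it reaches from about 0.375 to 0.975 m from the base axis. Payload 3.8 kg.
Tool frame: the origin (TCP) lies at the very end of the fingers, on their centre line; the grasp point (between the pads) lies manip.hold_point_z behind it (manip.hold_point_z is the distance from the TCP to the grasp point, in m); y points along the fingers, z is the direction in which the jaws open and shut, and the axes are right-handed (so a half turn about y gives the same grasp; the last joint's range is limited). The gripper opens to 85 mm and grips with 20 to 120 N. Pads are 22 mm wide; open, the fingers measure 114 mm over their backs; the gripper's body (76 mm by 85 mm) begins 54 mm behind the grasp point. The pads swing forward as they close: fully open they stand 13 mm farther back than shut.
Start: joints at [-1.361, 0.264, 1.604, -0, 1.274, -0.037], TCP at [0.165, -0.655, 0.231] pointing down, gripper open.
Joint ranges: [-2.63, 2.63], [-0.94, 2.18], [0.31, 2.57], [-1.31, 4.45], [0, 2.66], [-2.55, 2.55]. Speed limits (rad/s): [2.57, 2.57, 3.14, 3.14, 3.14, 3.14].

## Interface

Orientations are given as a unit quaternion [w, x, y, z].
In Python, from workcell import manip gives the robot as it stands. The module is installed in compiled form; this text tells all that it offers.
- The arm moves only by the shell command python3 -m creep 'ROWS' [FORCE]. ROWS is JSON, a list of rows, each an object with "linear": the shift along the tool's x, y, z in cm, a list of three; "rotation": the turn, a rotation vector about the tool's x, y, z in degrees, a list of three; "hand": the opening, from -1 (shut) to 1 (fully open), so that 0 is half open. In form: [{"linear": [x, y, z], "rotation": [wx, wy, wz], "hand": hand}, ...]. A call has 1 to 20 rows; each row is the pose to reach, as a shift and turn from the pose commanded when the call began, along the tool's axes at that moment; what a row does not reach only later rows make up. A row lasts 1/10 s, in which the tool goes at most 50 mm and 8.59 degrees, less where a joint would pass 70% of its speed; a pose out of reach is approached as far as the arm can. A call with a gripper value outside its range is refused whole. The fingers move at their own pace and stop on an object; FORCE is the grip in N (left out, the last holds). Time passes only in rows, so rows that repeat a pose let the fingers close. It gives the time, the measured TCP pose, the force and the opening at its end, in the units of the state.
- manip.sense(): the state, without advancing time (a new reading comes with each control period).
- manip.grab_frame(name): name is "scene" or "top" or "wrist"; returns the picture (384x512x3 uint8, blue, green, red); there is no depth.
- manip.calibration(name): a dict with "K" (3x3 intrinsics, pixels), "dist_coeffs" ([k1, k2, p1, p2, k3] as OpenCV has them; the pictures are not rectified), "R" (3x3) and "t" (3): a world point X has camera coordinates R X + t; the wrist camera has in their place "hand_eye" (4x4, takes a point from camera to tool coordinates, whose origin is the TCP and whose axes are the tool frame's). Camera axes: x right, y down, z forward; pixel columns grow to the right and rows downward; lengths in m; the calibration is good to about 2 mm. A picture is of the moment at which its call begins: read the wrist's pose just before it. calibration takes no time and is no camera call.
- manip.job_done(): hands the job in, once; it reports no verdict.
The state is a dict: "t": time; "joint_pos": joint angles; "joint_velocities": joint speeds; "joint_torque": joint torques, N m; "eef_pos": TCP position; "tcp_rot": TCP orientation; "wrist_force": force on the tool from outside, world axes, zero at the start; "wrist_torque": the same for the moment, N m; "opening": finger opening in m.
Only numpy, scipy, OpenCV 4.12 (cv2) and the standard library are available. Lean on these libraries where they do the work, as an engineer would, in place of code of your own. Each camera call takes 0.05 s, during which the arm holds its last target.

## Working session

There is one attempt and no reset: what is moved stays moved. The work goes in short steps, Python scripts to look and compute and a shell command to move; the robot and the scene stay as the last step left them, time stands still between calls to the robot, and variables do not carry over. Pictures are saved under pics/ and viewed, and the job is handed in when it is done.

```bash
mkdir -p pics; ls; python3 - <<'E'
from workcell import manip
import cv2, numpy as np
s=manip.sense(); print(s, manip.hold_point_z)
for n in ["scene","top","wrist"]:
    im=manip.grab_frame(n); cv2.imwrite(f"pics/{n}0.png",im)
    c=manip.calibration(n); print(n,{k:np.round(np.array(v),4).tolist() for k,v in c.items()})
E
```

```text
pics
{'t': 0.0, 'joint_pos': array([-1.36091120e+00,  2.64754876e-01,  1.60538298e+00,  3.00786022e-05,
        1.27368925e+00, -3.68803239e-02]), 'joint_velocities': array([-0.00018339,  0.00047041, -0.00106245,  0.0009946 , -0.00188078,
       -0.00081946]), 'joint_torque': array([-6.95689450e-04, -5.15114701e+01, -3.67313683e+01, -9.58295391e-05,
        1.30790519e-02, -1.25012960e-05]), 'eef_pos': array([ 0.16474964, -0.65383148,  0.22995601]), 'tcp_rot': array([ 0.08696229, -0.08707854,  0.70251923, -0.70094338]), 'wrist_force': array([-0.03239983,  0.99131922,  0.92794178]), 'wrist_torque': array([ 0.03896392,  0.02459246, -0.00686108]), 'opening': 0.08570730779755088} 0.0187
scene {'K': [[433.8977, 0.0, 253.1918], [0.0, 433.8977, 192.4825], [0.0, 0.0, 1.0]], 'dist_coeffs': [0.0093, 0.0, 0.0, 0.0, 0.0], 'R': [[0.6013, 0.799, 0.0051], [0.6225, -0.4645, -0.6299], [-0.5009, 0.3819, -0.7767]], 't': [-0.3412, -0.2969, 1.5622]}
top {'K': [[394.2505, 0.0, 251.4345], [0.0, 394.2505, 196.0324], [0.0, 0.0, 1.0]], 'dist_coeffs': [-0.1179, 0.0, 0.0, 0.0, 0.0], 'R': [[-0.0061, -1.0, 0.0011], [-0.9977, 0.0061, -0.0677], [0.0676, -0.0015, -0.9977]], 't': [0.0288, 0.5626, 1.2567]}
wrist {'K': [[306.9803, 0.0, 256.7703], [0.0, 306.9803, 192.4586], [0.0, 0.0, 1.0]], 'dist_coeffs': [-0.0038, 0.0, 0.0, 0.0, 0.0], 'hand_eye': [[0.0001, 0.9594, 0.282, -0.0718], [0.0002, -0.282, 0.9594, -0.1422], [1.0, -0.0, -0.0002, -0.0002], [0.0, 0.0, 0.0, 1.0]]}
```

View pics/scene0.png

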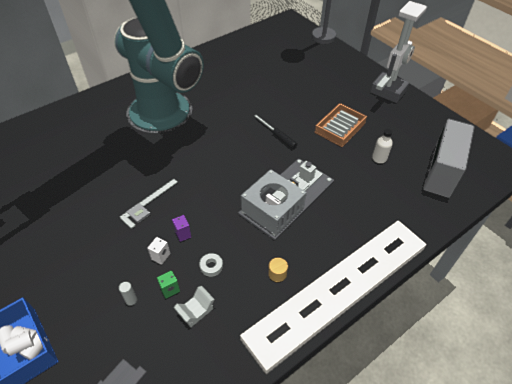

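View pics/top0.png

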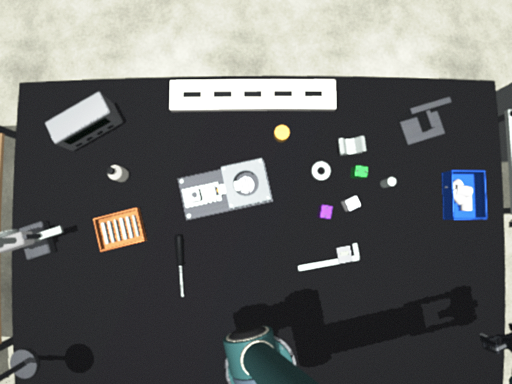

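View pics/wrist0.png

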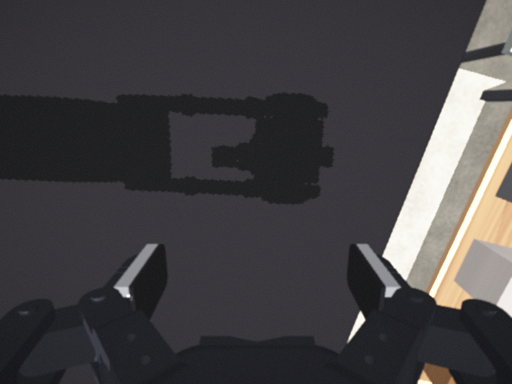

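The scene view shows the aluminium block at about (158,250), with a green look-alike at (168,284) and a purple one at (181,228). In the top view the block is at (351,203). The fixture is at (225,187), with its opening at (244,182). Next I'll zoom in and write helpers.

```bash
cat > h.py <<'E'
from workcell import manip
import cv2, numpy as np
from scipy.spatial.transform import Rotation as Rn
def Rq(q): return Rn.from_quat([q[1],q[2],q[3],q[0]]).as_matrix()
def cam(name,s=None):
    c=manip.calibration(name); K=np.array(c["K"]);d=np.array(c["dist_coeffs"])
    if name=="wrist":
        s=s or manip.sense(); H=np.array(c["hand_eye"]); T=np.eye(4); T[:3,:3]=Rq(s["tcp_rot"]); T[:3,3]=s["eef_pos"]
        W=T@H; R=W[:3,:3].T; t=-R@W[:3,3]
    else: R=np.array(c["R"]); t=np.array(c["t"])
    return K,d,R,np.array(t)
def plane(uv,z,c):
    K,d,R,t=c; uv=np.array(uv,float).reshape(-1,1,2)
    n=cv2.undistortPoints(uv,K,d).reshape(-1,2); v=np.c_[n,np.ones(len(n))]@R; C=-R.T@t
    return C+v*((z-C[2])/v[:,2])[:,None]
def proj(X,c):
    K,d,R,t=c; return cv2.projectPoints(np.array(X,float).reshape(-1,3),cv2.Rodrigues(R)[0],t,K,d)[0].reshape(-1,2)
E
python3 - <<'E'
from h import *
im=cv2.imread("pics/top0.png")
cv2.imwrite("pics/topz.png",cv2.resize(im[135:255,165:405],None,fx=3.3,fy=3.3,interpolation=cv2.INTER_CUBIC))
c=cam("top")
print(plane([[351,203]],.06,c),plane([[245,182]],.085,c),plane([[327,212]],.06,c),plane([[362,172]],.06,c), plane([[244,170],[228,208]],.085,c))
im=cv2.imread("pics/scene0.png")
cv2.imwrite("pics/scenez.png",cv2.resize(im[150:330,110:345],None,fx=3.3,fy=3.3,interpolation=cv2.INTER_CUBIC))
E
```

```text
[[ 0.53605263 -0.28840239  0.06      ]] [[0.60166321 0.0449386  0.085     ]] [[ 0.50831718 -0.2114338   0.06      ]] [[ 0.63437282 -0.32637541  0.06      ]] [[0.63887427 0.0478419  0.085     ]
 [0.52197581 0.09742016 0.085     ]]
```

View pics/topz.png

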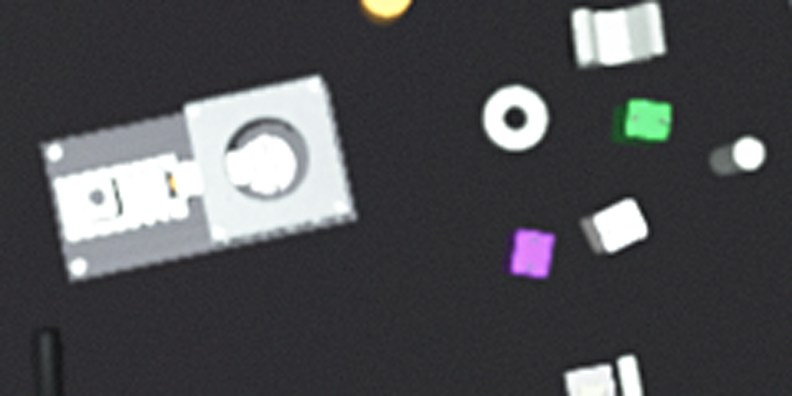

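View pics/scenez.png

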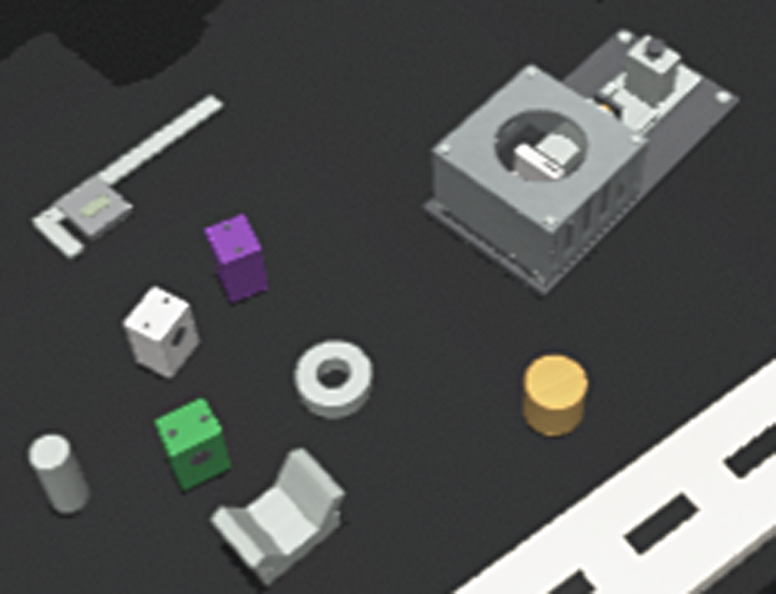

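```bash
cat >> h.py <<'E'
def goal(p,zdir,s=None,base=None):
    """row (cm, deg) to put TCP at p pointing down with jaw axis along zdir (xy), from current measured pose; both jaw signs"""
    s=s or manip.sense(); R0=Rq(s["tcp_rot"]); out=[]
    for sg in (1,-1):
        z=np.array([zdir[0],zdir[1],0.])*sg; z/=np.linalg.norm(z); y=np.array([0,0,-1.]); x=np.cross(y,z)
        R=np.c_[x,y,z]; w=Rn.from_matrix(R0.T@R).as_rotvec(degrees=True); l=R0.T@(np.array(p)-s["eef_pos"])*100
        print("lin",np.round(l,2),"rot",np.round(w,2)); out.append((l,w))
    return out
E
python3 - <<'E'
from h import *
s=manip.sense(); print(np.round(Rq(s["tcp_rot"]),3))
im=cv2.imread("pics/top0.png"); c=cam("top")
g=cv2.cvtColor(im,cv2.COLOR_BGR2GRAY)
m=((g>190)*255).astype(np.uint8)[190:222,335:370]
cs,_=cv2.findContours(m,cv2.RETR_EXTERNAL,cv2.CHAIN_APPROX_NONE)
k=max(cs,key=cv2.contourArea)+np.array([335,190]); r=cv2.minAreaRect(k); b=cv2.boxPoints(r); print(r)
P=plane(b,.06,c); print(P); print(P.mean(0)); print(np.linalg.norm(P-np.roll(P,1,0),axis=1))
goal([.536,-.288,.24],(P[1]-P[0])[:2]); goal([.536,-.288,.24],(P[2]-P[1])[:2])
E
```

```text
[[-0.97  -0.     0.244]
 [-0.244  0.002 -0.97 ]
 [-0.    -1.    -0.002]]
((352.4000244140625, 202.80003356933594), (11.62755298614502, 13.416407585144043), 63.43495178222656)
[[ 0.54378603 -0.26554139  0.06      ]
 [ 0.56251071 -0.30442595  0.06      ]
 [ 0.52949951 -0.32036218  0.06      ]
 [ 0.51088707 -0.28146181  0.06      ]]
[ 0.53667083 -0.29294783  0.06      ]
[0.03654861 0.04315811 0.03665655 0.0431238 ]
lin [-44.94  -0.93 -26.43] rot [  0.1  -11.57  -0.02]
lin [-44.94  -0.93 -26.43] rot [2.0000e-02 1.6843e+02 1.5000e-01]
lin [-44.94  -0.93 -26.43] rot [9.000e-02 7.837e+01 6.000e-02]
lin [-44.94  -0.93 -26.43] rot [ 7.0000e-02 -1.0163e+02 -9.0000e-02]
```

```bash
python3 -m creep '[{"linear":[-22,-0.5,-13],"rotation":[0,-50,0],"hand":1},{"linear":[-44.9,-1,-26.4],"rotation":[0,-101.6,0],"hand":1},{"linear":[-44.9,-1,-26.4],"rotation":[0,-101.6,0],"hand":1},{"linear":[-44.9,-1,-26.4],"rotation":[0,-101.6,0],"hand":1},{"linear":[-44.9,-1,-26.4],"rotation":[0,-101.6,0],"hand":1},{"linear":[-44.9,-1,-26.4],"rotation":[0,-101.6,0],"hand":1},{"linear":[-44.9,-1,-26.4],"rotation":[0,-101.6,0],"hand":1},{"linear":[-44.9,-1,-26.4],"rotation":[0,-101.6,0],"hand":1},{"linear":[-44.9,-1,-26.4],"rotation":[0,-101.6,0],"hand":1},{"linear":[-44.9,-1,-26.4],"rotation":[0,-101.6,0],"hand":1},{"linear":[-44.9,-1,-26.4],"rotation":[0,-101.6,0],"hand":1},{"linear":[-44.9,-1,-26.4],"rotation":[0,-101.6,0],"hand":1},{"linear":[-44.9,-1,-26.4],"rotation":[0,-101.6,0],"hand":1},{"linear":[-44.9,-1,-26.4],"rotation":[0,-101.6,0],"hand":1},{"linear":[-44.9,-1,-26.4],"rotation":[0,-101.6,0],"hand":1},{"linear":[-44.9,-1,-26.4],"rotation":[0,-101.6,0],"hand":1}]'
python3 - <<'E'
from h import *
s=manip.sense(); print(s["eef_pos"],s["joint_pos"],s["t"]); print(np.round(Rq(s["tcp_rot"]),3))
im=manip.grab_frame("wrist"); cv2.imwrite("pics/w1.png",im)
E
```

```text
t: 1.75
eef_pos: [0.5353, -0.2895, 0.2412]
tcp_rot: [-0.598, 0.598, -0.377, 0.377]
wrist_force: [0.4, 0.6, -0.1]
opening: 0.0856
[ 0.53529631 -0.28945218  0.24123124] [-5.36625308e-01  1.33402275e-01  1.74046433e+00 -7.02438637e-06
  1.26785089e+00 -9.83438583e-01] 1.75
[[ 0.432 -0.     0.902]
 [-0.902  0.     0.432]
 [-0.    -1.    -0.   ]]
```

View pics/w1.png

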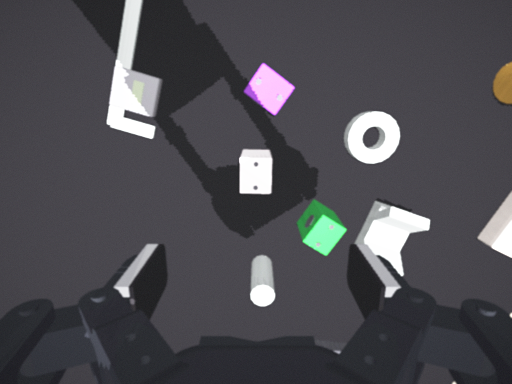

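The block is well aligned, with its top face at about cols 240-271 and rows 164-194. The plug is at (262,290) and green at (322,230), both to one side.

```bash
python3 - <<'E'
from h import *
im=cv2.imread("pics/w1.png"); cv2.imwrite("pics/w1z.png",cv2.resize(im[120:320,200:380],None,fx=4,fy=3,interpolation=cv2.INTER_CUBIC)[:600])
z=im[140:205,225:290]; cv2.imwrite("pics/w1b.png",cv2.resize(z,None,fx=9,fy=9,interpolation=cv2.INTER_NEAREST))
E
```

```text
(no output)
```

View pics/w1b.png

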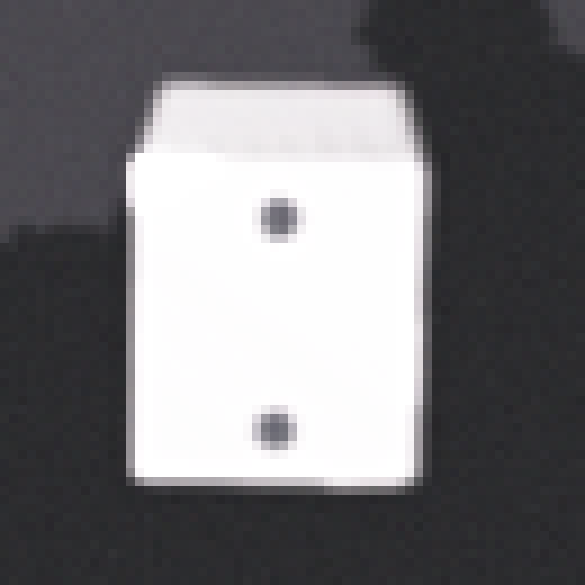

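```bash
python3 - <<'E'
from h import *
s=manip.sense(); c=cam("wrist",s)
b=np.array([[132,158],[427,158],[420,487],[132,480]])/9.-.5+[225,140]
P=plane(b,.06,c); print(P); ctr=P.mean(0); print(ctr, np.linalg.norm(P-np.roll(P,1,0),axis=1))
ax=(P[1]+P[2]-P[0]-P[3])/2; al=(P[3]+P[2]-P[0]-P[1])/2
print(np.degrees(np.arctan2(ax[1],ax[0])),np.degrees(np.arctan2(al[1],al[0]))+90, "tool",np.degrees(np.arctan2(.432,.902)))
hx=plane(np.array([[279,217],[274,430]])/9.-.5+[225,140],.06,c); d=hx[1]-hx[0]; print(hx.mean(0),np.degrees(np.arctan2(d[1],d[0]))+90)
R0=Rq(s["tcp_rot"]); print("to", R0.T@(np.array([*ctr[:2],.0])-s["eef_pos"])*100)
E
```

```text
[[ 0.5116169  -0.28293991  0.06      ]
 [ 0.54301418 -0.2678884   0.06      ]
 [ 0.56026605 -0.30454926  0.06      ]
 [ 0.52816977 -0.31894716  0.06      ]]
[ 0.53576673 -0.29358118  0.06      ] [0.03962979 0.03481863 0.04051722 0.03517769]
24.882676636353295 24.947544251694822 tool 25.59142414243233
[ 0.53569083 -0.2937775   0.06      ] 24.220593608511024
to [ 0.39425711 24.12657087 -0.14007495]
```

```bash
python3 -m creep '[{"linear":[0.4,3,-0.14],"rotation":[0,0.7,0],"hand":1},{"linear":[0.4,7,-0.14],"rotation":[0,0.7,0],"hand":1},{"linear":[0.4,11,-0.14],"rotation":[0,0.7,0],"hand":1},{"linear":[0.4,15,-0.14],"rotation":[0,0.7,0],"hand":1},{"linear":[0.4,18,-0.14],"rotation":[0,0.7,0],"hand":1},{"linear":[0.4,20,-0.14],"rotation":[0,0.7,0],"hand":1},{"linear":[0.4,21.2,-0.14],"rotation":[0,0.7,0],"hand":1},{"linear":[0.4,21.2,-0.14],"rotation":[0,0.7,0],"hand":1},{"linear":[0.4,21.2,-0.14],"rotation":[0,0.7,0],"hand":1}]'
python3 - <<'E'
from h import *
im=manip.grab_frame("wrist"); cv2.imwrite("pics/w2.png",im)
E
```

```text
t: 2.7
eef_pos: [0.5368, -0.2936, 0.0301]
tcp_rot: [0.596, -0.596, 0.379, -0.38]
wrist_force: [-0.0, 0.4, 0.8]
opening: 0.0851
```

View pics/w2.png

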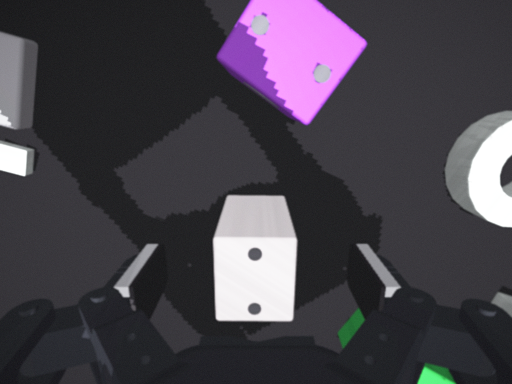

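The block sits centred between the fingers at col 255, rows 235-320. Closing now.

```bash
python3 -m creep '[{"linear":[0,0,0],"rotation":[0,0,0],"hand":-1},{"linear":[0,0,0],"rotation":[0,0,0],"hand":-1},{"linear":[0,0,0],"rotation":[0,0,0],"hand":-1},{"linear":[0,0,0],"rotation":[0,0,0],"hand":-1},{"linear":[0,0,0],"rotation":[0,0,0],"hand":-1},{"linear":[0,0,0],"rotation":[0,0,0],"hand":-1},{"linear":[0,0,0],"rotation":[0,0,0],"hand":-1},{"linear":[0,0,0],"rotation":[0,0,0],"hand":-1}]' 40
python3 - <<'E'
from h import *
s=manip.sense(); c=cam("wrist",s); im=manip.grab_frame("wrist"); cv2.imwrite("pics/w3.png",im)
E
```

```text
t: 3.55
eef_pos: [0.5366, -0.2933, 0.03]
tcp_rot: [-0.596, 0.597, -0.379, 0.38]
wrist_force: [-1.1, 0.5, 4.7]
opening: 0.0336
```

View pics/w3.png

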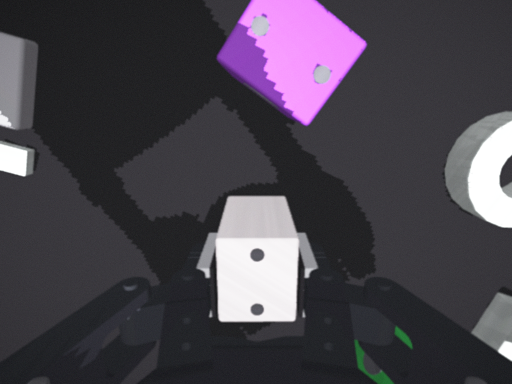

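```bash
python3 - <<'E'
from h import *
s=manip.sense(); c=cam("wrist",s)
P=plane([[216,238],[297,237],[296,321],[217,321]],.06,c); print(P,P.mean(0)); R0=Rq(s["tcp_rot"])
print("tool coords of block top centre",R0.T@(P.mean(0)-s["eef_pos"]), np.linalg.norm(P-np.roll(P,1,0),axis=1))
print(R0.T@np.array([0,0,1.]))
goal([.575,.15,.26],[.977,.21])
E
```

```text
[[ 0.5135027  -0.28195426  0.06      ]
 [ 0.54254182 -0.26791614  0.06      ]
 [ 0.56033429 -0.30352392  0.06      ]
 [ 0.52920601 -0.31805293  0.06      ]] [ 0.5363962  -0.29286181  0.06      ]
tool coords of block top centre [-4.73696354e-04 -2.99728188e-02 -1.23782138e-05] [0.03936633 0.03225428 0.03980561 0.03435204]
[ 6.81792363e-04 -9.99999700e-01  3.68007133e-04]
lin [-38.52 -23.02  22.25] rot [-0.03 12.92  0.04]
lin [-38.52 -23.02  22.25] rot [ 5.0000e-02 -1.6708e+02  4.0000e-02]
```

```bash
python3 -m creep '[{"linear":[0,-2,0],"rotation":[0,0,0],"hand":-1},{"linear":[0,-5,0],"rotation":[0,0,0],"hand":-1},{"linear":[0,-9,0],"rotation":[0,0,0],"hand":-1},{"linear":[0,-13,0],"rotation":[0,0,0],"hand":-1},{"linear":[0,-17,0],"rotation":[0,0,0],"hand":-1},{"linear":[0,-20,0],"rotation":[0,0,0],"hand":-1},{"linear":[0,-22,0],"rotation":[0,0,0],"hand":-1},{"linear":[0,-22.5,0],"rotation":[0,0,0],"hand":-1},{"linear":[0,-22.5,0],"rotation":[0,0,0],"hand":-1}]'
```

```text
t: 4.5
eef_pos: [0.5363, -0.293, 0.254]
tcp_rot: [0.597, -0.596, 0.38, -0.38]
wrist_force: [-0.1, 0.3, -2.8]
opening: 0.0333
```

```bash
python3 -m creep '[{"linear":[-3,-0.2,1.7],"rotation":[0,2,0],"hand":-1},{"linear":[-7,-0.5,4],"rotation":[0,4,0],"hand":-1},{"linear":[-11,-0.5,6.4],"rotation":[0,6,0],"hand":-1},{"linear":[-15,-0.5,8.7],"rotation":[0,8,0],"hand":-1},{"linear":[-19,-0.5,11],"rotation":[0,10,0],"hand":-1},{"linear":[-23,-0.5,13.3],"rotation":[0,12.9,0],"hand":-1},{"linear":[-27,-0.5,15.6],"rotation":[0,12.9,0],"hand":-1},{"linear":[-31,-0.5,18],"rotation":[0,12.9,0],"hand":-1},{"linear":[-35,-0.5,20.2],"rotation":[0,12.9,0],"hand":-1},{"linear":[-37.5,-0.5,21.6],"rotation":[0,12.9,0],"hand":-1},{"linear":[-38.5,-0.5,22.2],"rotation":[0,12.9,0],"hand":-1},{"linear":[-38.5,-0.5,22.2],"rotation":[0,12.9,0],"hand":-1},{"linear":[-38.5,-0.5,22.2],"rotation":[0,12.9,0],"hand":-1}]'
python3 - <<'E'
from h import *
s=manip.sense(); im=manip.grab_frame("wrist"); cv2.imwrite("pics/w4.png",im); print(s["joint_pos"])
import pickle; pickle.dump(s,open("s4.pkl","wb"))
E
```

```text
t: 5.8
eef_pos: [0.5737, 0.1487, 0.2576]
tcp_rot: [-0.549, 0.551, -0.445, 0.444]
wrist_force: [-0.2, -0.9, -2.1]
opening: 0.0335
[ 2.12116667e-01  9.58099878e-02  1.75195455e+00 -9.79193873e-04
  1.29679450e+00  4.51767121e-04]
```

View pics/w4.png

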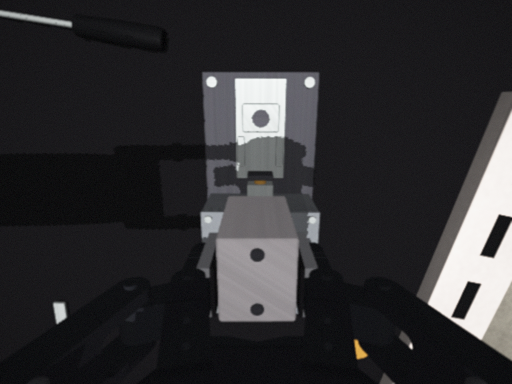

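```bash
python3 - <<'E'
from h import *
im=cv2.imread("pics/w4.png")
z=np.clip(im[62:247,190:335].astype(float)*1.0,0,255).astype(np.uint8); cv2.imwrite("pics/w4z.png",cv2.resize(z,None,fx=4,fy=3.2,interpolation=cv2.INTER_CUBIC))
E
```

```text
(no output)
```

View pics/w4z.png

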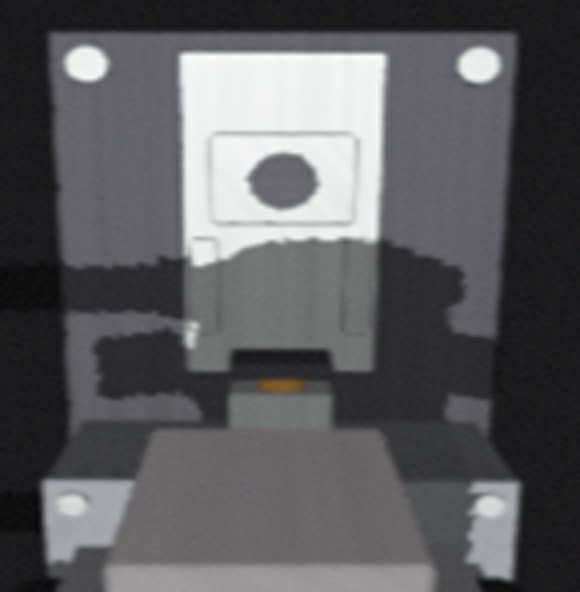

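```bash
python3 - <<'E'
from h import *
import pickle; s=pickle.load(open("s4.pkl","rb")); c=cam("wrist",s)
def f(X,Y,z): return plane(np.array([[X/4-.4+190,Y/3.2-.35+62]]),z,c)[0]
pts={"guardL":(42,482,.085),"guardR":(520,482,.085),"anvTL":(212,132,.064),"anvTR":(357,132,.064),"anvBL":(209,223,.064),"anvBR":(355,223,.064),
"lipLi_far":(217,237,.026),"lipLi_near":(217,333,.026),"lipRi_far":(345,237,.026),"lipRi_near":(344,333,.026),"floorFarL":(180,53,.018),"floorFarR":(387,53,.018),"floorNearL":(190,370,.018),"floorNearR":(375,370,.018),"jawL":(229,392,.059),"jawR":(332,392,.059)}
W={k:f(*v) for k,v in pts.items()}
for k,v in W.items(): print(k,np.round(v*1000,1))
# local frame of guard edge
gx=W["guardR"]-W["guardL"]; print("yaw guard",np.degrees(np.arctan2(gx[1],gx[0])),np.linalg.norm(gx))
for a,b in (("anvTL","anvTR"),("anvBL","anvBR"),("floorFarL","floorFarR"),("floorNearL","floorNearR"),("lipLi_far","lipRi_far")):
  d=W[b]-W[a]; print(a,np.degrees(np.arctan2(d[1],d[0])),np.linalg.norm(d))
for a,b in (("floorNearL","floorFarL"),("floorNearR","floorFarR"),("lipLi_near","lipLi_far"),("lipRi_near","lipRi_far")):
  d=W[b]-W[a]; print(a,np.degrees(np.arctan2(d[1],d[0]))-90,np.linalg.norm(d))
# solve with lips etc: fit SE2 with known correspondences
known={"guardL":(-65,-25),"guardR":(65,-25),"lipLi_far":(-19.5,50),"lipLi_near":(-19.5,14),"lipRi_far":(19.5,50),"lipRi_near":(19.5,14),"anvTL":(-20,None)}
A=np.array([known[k] for k in known if known[k][1] is not None],float)/1000; B=np.array([W[k][:2] for k in known if known[k][1] is not None])
H=(A-A.mean(0)).T@(B-B.mean(0)); th=np.arctan2(H[0,1]-H[1,0],H[0,0]+H[1,1]); R=np.array([[np.cos(th),-np.sin(th)],[np.sin(th),np.cos(th)]]); t=B.mean(0)-R@A.mean(0)
print("fix",t,np.degrees(th)); 
for k,v in W.items(): print(k,np.round(R.T@(v[:2]-t)*1000,1))
E
```

```text
guardL [522.   93.3  85. ]
guardR [649.3 120.8  85. ]
anvTL [543.7 215.   64. ]
anvTR [580.9 223.   64. ]
anvBL [548.7 186.   64. ]
anvBR [587.2 194.3  64. ]
lipLi_far [551.  177.7  26. ]
lipLi_near [558.2 141.7  26. ]
lipRi_far [588.6 185.8  26. ]
lipRi_near [596.6 150.   26. ]
floorFarL [527.  239.7  18. ]
floorFarR [586.1 252.4  18. ]
floorNearL [552.8 123.5  18. ]
floorNearR [610.5 136.   18. ]
jawL [566.  128.2  59. ]
jawR [594.8 134.4  59. ]
yaw guard 12.197885181731491 0.13020920310233028
anvTL 12.138438788587155 0.03806515541019351
anvBL 12.152571067517808 0.03931043809606401
floorFarL 12.126460398811691 0.06047936411764054
floorNearL 12.177434606904475 0.05909102501717078
lipLi_far 12.1547844081831 0.03851721952130062
floorNearL 12.511350885730621 0.11900412798637473
floorNearR 11.8427769772332 0.11895032951884016
lipLi_near 11.45702316375943 0.03671559821521691
lipRi_near 12.656661554061955 0.03670321848171254
fix [0.58034308 0.13215976] 12.11331498197324
guardL [-65.2 -25.7]
guardR [ 65.  -25.6]
anvTL [-18.4  88.7]
anvTR [19.6 88.7]
anvBL [-19.6  59.3]
anvBR [19.7 59.3]
lipLi_far [-19.2  50.7]
lipLi_near [-19.6  14. ]
lipRi_far [19.3 50.7]
lipRi_near [19.7 14. ]
floorFarL [-29.6 116.3]
floorFarR [ 30.9 116.3]
floorNearL [-28.8  -2.7]
floorNearR [30.3 -2.6]
jawL [-14.9  -0.9]
jawR [14.7 -0.8]
```

```bash
cat >> h.py <<'E'
FO=np.array([.5803,.1322]); FY=np.radians(12.15); FR=np.array([[np.cos(FY),-np.sin(FY)],[np.sin(FY),np.cos(FY)]])
def fx(x,y,z): p=FO+FR@np.array([x,y])/1000; return np.array([*p,z/1000])
def tofx(p): return np.r_[FR.T@(np.array(p[:2])-FO),p[2]]*1000
E
python3 - <<'E'
from h import *
print(tofx(manip.sense()["eef_pos"])); goal(fx(0,34,100),FR[:,0])
E
```

```text
[ -2.78395018  17.10384514 258.08662395]
lin [-1.7  15.81  0.31] rot [ 0.12 -0.06  0.05]
lin [-1.7  15.81  0.31] rot [-7.0000e-02  1.7994e+02  1.9000e-01]
```

```bash
python3 -m creep '[{"linear":[-1.7,2,0.3],"rotation":[0.1,0,0],"hand":-1},{"linear":[-1.7,5,0.3],"rotation":[0.1,0,0],"hand":-1},{"linear":[-1.7,8,0.3],"rotation":[0.1,0,0],"hand":-1},{"linear":[-1.7,11,0.3],"rotation":[0.1,0,0],"hand":-1},{"linear":[-1.7,14,0.3],"rotation":[0.1,0,0],"hand":-1},{"linear":[-1.7,15.4,0.3],"rotation":[0.1,0,0],"hand":-1},{"linear":[-1.7,15.8,0.3],"rotation":[0.1,0,0],"hand":-1},{"linear":[-1.7,15.8,0.3],"rotation":[0.1,0,0],"hand":-1},{"linear":[-1.7,15.8,0.3],"rotation":[0.1,0,0],"hand":-1}]'
python3 - <<'E'
from h import *
s=manip.sense(); print(tofx(s["eef_pos"]), s["joint_pos"][4]); im=manip.grab_frame("wrist"); cv2.imwrite("pics/w5.png",im)
goal(fx(0,34,53),FR[:,0])
cv2.imwrite("pics/s5.png",cv2.resize(manip.grab_frame("scene")[120:260,200:360],None,fx=4,fy=4,interpolation=cv2.INTER_CUBIC))
E
```

```text
t: 6.75
eef_pos: [0.5754, 0.167, 0.1032]
tcp_rot: [0.551, -0.549, 0.443, -0.446]
wrist_force: [0.1, -0.4, -2.7]
opening: 0.0336
[  2.50212911  35.01057734 103.21339871] 1.010955561435085
lin [ 0.12  5.04 -0.29] rot [-0.31 -0.03 -0.01]
lin [ 0.12  5.04 -0.29] rot [ 1.0000e-02  1.7997e+02 -4.8000e-01]
```

View pics/w5.png

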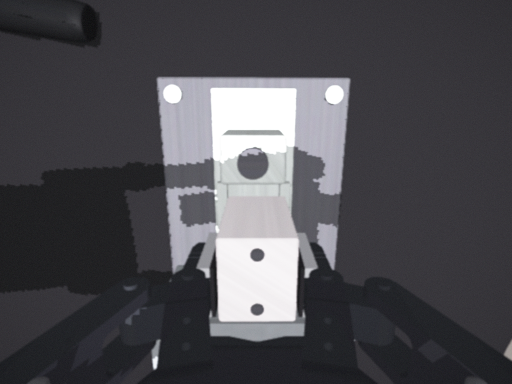

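View pics/s5.png

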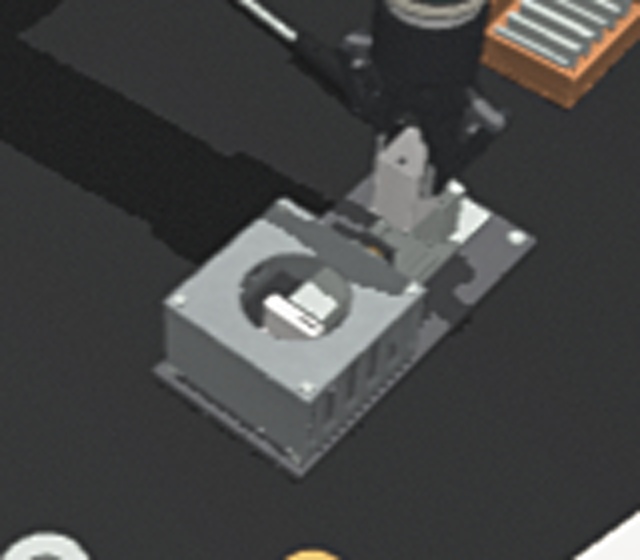

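```bash
python3 -m creep '[{"linear":[0,0,0],"rotation":[0,0,0],"hand":-1},{"linear":[0,0,0],"rotation":[0,0,0],"hand":-1}]'; python3 - <<'E'
from h import *
for i in range(2):
  s=manip.sense(); print(tofx(s["eef_pos"]),s["t"])
goal(fx(0,34,53),FR[:,0])
c=cam("wrist",s); im=manip.grab_frame("wrist"); cv2.imwrite("pics/w6.png",im)
cv2.imwrite("pics/w6z.png",cv2.resize(im[60:335,145:365],None,fx=3.6,fy=2.1,interpolation=cv2.INTER_CUBIC))
E
```

```text
t: 7.05
eef_pos: [0.5744, 0.1672, 0.1022]
tcp_rot: [0.551, -0.549, 0.444, -0.445]
wrist_force: [0.2, 0.2, -2.4]
opening: 0.0332
[  1.56482891  35.45405422 102.22821348] 7.05
[  1.56482891  35.45405422 102.22821348] 7.05
lin [ 0.15  4.92 -0.17] rot [-0.19 -0.   -0.  ]
lin [ 0.15  4.92 -0.17] rot [  0.  180.   -0.3]
```

View pics/w6z.png

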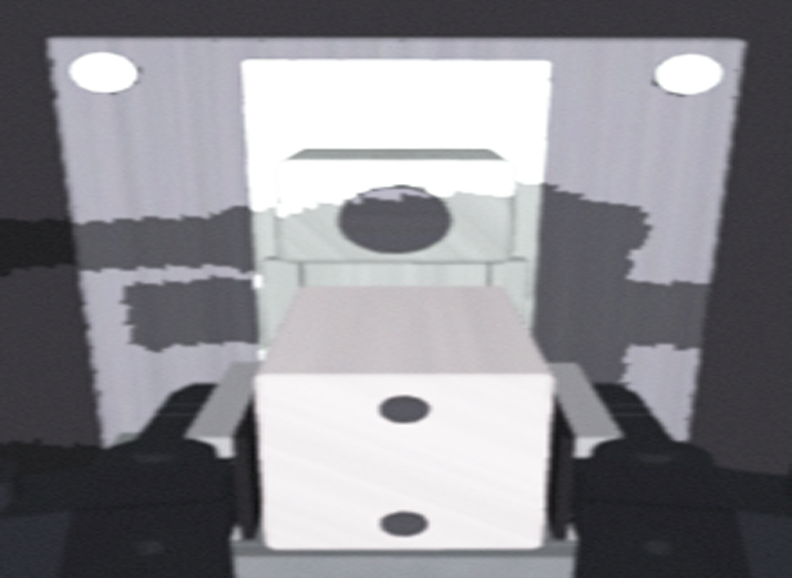

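```bash
python3 - <<'E'
from h import *
s=manip.sense(); c=cam("wrist",s); R0=Rq(s["tcp_rot"])
def f(X,Y,z):
    P=plane(np.array([[X/3.6-.4+145,Y/2.1-.3+60]]),z,c)[0]; return P
zb=s["eef_pos"][2]-.030
L={"blkbotL":(300,288,zb),"blkbotR":(500,288,zb),"blktopL":(257,374,zb+.06),"blktopR":(553,374,zb+.06),"blktopnL":(261,548,zb+.06),"blktopnR":(546,548,zb+.06),"anvBL":(276,262,.064),"anvBR":(515,261,.064),"anvTL":(285,160,.064),"anvTR":(507,160,.064),"lipL":(300,267,.026),"lipR":(490,267,.026),"floorFL":(243,61,.018),"floorFR":(551,61,.018)}
W={k:f(*v) for k,v in L.items()}
for k in W: print(k,"fix",np.round(tofx(W[k]),1),"tool",np.round(R0.T@(W[k]-s["eef_pos"])*1000,1))
E
```

```text
blkbotL fix [-15.4  54.2  72. ] tool [-18.7  30.  -16.9]
blkbotR fix [17.2 54.1 72. ] tool [-18.7  30.   15.7]
blktopL fix [-14.9  55.6 132. ] tool [-20.2 -30.  -16.2]
blktopR fix [ 17.8  55.6 132. ] tool [-20.1 -30.   16.6]
blktopnL fix [-15.9  16.4 132. ] tool [ 19.  -30.  -17.2]
blktopnR fix [ 18.5  16.3 132. ] tool [ 19.1 -30.   17.2]
anvBL fix [-20.   59.6  64. ] tool [-24.1  37.9 -21.5]
anvBR fix [20.3 59.8 64. ] tool [-24.4  38.   18.8]
anvTL fix [-17.6  88.7  64. ] tool [-53.2  37.9 -19.1]
anvTR fix [18.2 88.7 64. ] tool [-53.2  38.   16.7]
lipL fix [-19.6  47.7  26. ] tool [-12.2  75.9 -21.2]
lipR fix [19.3 47.6 26. ] tool [-12.1  76.   17.7]
floorFL fix [-29.5 116.5  18. ] tool [-81.   83.9 -31.1]
floorFR fix [ 30.2 116.5  18. ] tool [-81.   84.1  28.6]
```

```bash
python3 -m creep '[{"linear":[0.1,0,-0.14],"rotation":[-0.1,0,0],"hand":-1},{"linear":[0.1,0.5,-0.14],"rotation":[-0.1,0,0],"hand":-1},{"linear":[0.1,1.3,-0.14],"rotation":[-0.1,0,0],"hand":-1},{"linear":[0.1,2.2,-0.14],"rotation":[-0.1,0,0],"hand":-1},{"linear":[0.1,3.1,-0.14],"rotation":[-0.1,0,0],"hand":-1},{"linear":[0.1,3.8,-0.14],"rotation":[-0.1,0,0],"hand":-1},{"linear":[0.1,4.3,-0.14],"rotation":[-0.1,0,0],"hand":-1},{"linear":[0.1,4.5,-0.14],"rotation":[-0.1,0,0],"hand":-1},{"linear":[0.1,4.5,-0.14],"rotation":[-0.1,0,0],"hand":-1},{"linear":[0.1,4.5,-0.14],"rotation":[-0.1,0,0],"hand":-1}]'
python3 - <<'E'
from h import *
s=manip.sense(); print(tofx(s["eef_pos"]), s["wrist_force"]); im=manip.grab_frame("wrist"); cv2.imwrite("pics/w7z.png",cv2.resize(im[60:335,145:365],None,fx=3.6,fy=2.1,interpolation=cv2.INTER_CUBIC))
E
```

```text
t: 8.1
eef_pos: [0.5731, 0.1658, 0.0566]
tcp_rot: [0.55, -0.55, 0.444, -0.444]
wrist_force: [1.1, 0.5, -3.3]
opening: 0.0332
[1.59115976e-02 3.43755058e+01 5.66057737e+01] [ 1.05276311  0.48741356 -3.3071108 ]
```

View pics/w7z.png

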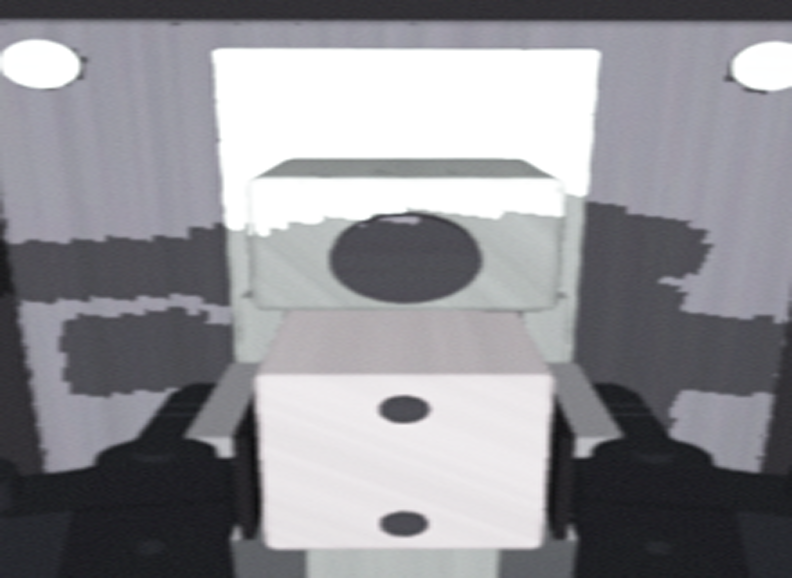

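The block and anvil are centred on each other at column 405 of the zoom. Lowering slowly to the floor.

```bash
python3 -m creep '[{"linear":[0,0.15,0],"rotation":[0,0,0],"hand":-1},{"linear":[0,0.3,0],"rotation":[0,0,0],"hand":-1},{"linear":[0,0.45,0],"rotation":[0,0,0],"hand":-1},{"linear":[0,0.55,0],"rotation":[0,0,0],"hand":-1},{"linear":[0,0.65,0],"rotation":[0,0,0],"hand":-1},{"linear":[0,0.7,0],"rotation":[0,0,0],"hand":-1},{"linear":[0,0.75,0],"rotation":[0,0,0],"hand":-1},{"linear":[0,0.75,0],"rotation":[0,0,0],"hand":-1}]'
python3 -m creep '[{"linear":[0,0.04,0],"rotation":[0,0,0],"hand":-1},{"linear":[0,0.08,0],"rotation":[0,0,0],"hand":-1},{"linear":[0,0.08,0],"rotation":[0,0,0],"hand":-1}]'
```

```text
t: 8.95
eef_pos: [0.5727, 0.1657, 0.0487]
tcp_rot: [-0.55, 0.55, -0.444, 0.444]
wrist_force: [-1.5, -0.1, -2.4]
opening: 0.0337
t: 9.25
eef_pos: [0.5728, 0.1657, 0.0481]
tcp_rot: [0.55, -0.55, 0.444, -0.444]
wrist_force: [-0.1, 0.6, -1.6]
opening: 0.0335
```

```bash
python3 -m creep '[{"linear":[0,0.04,0],"rotation":[0,0,0],"hand":-1},{"linear":[0,0.08,0],"rotation":[0,0,0],"hand":-1},{"linear":[0,0.08,0],"rotation":[0,0,0],"hand":-1}]'
python3 -m creep '[{"linear":[0,0.04,0],"rotation":[0,0,0],"hand":-1},{"linear":[0,0.08,0],"rotation":[0,0,0],"hand":-1},{"linear":[0,0.08,0],"rotation":[0,0,0],"hand":-1}]'
```

```text
t: 9.55
eef_pos: [0.5728, 0.1658, 0.048]
tcp_rot: [0.55, -0.55, 0.444, -0.444]
wrist_force: [-3.1, -0.7, 5.0]
opening: 0.0335
t: 9.85
eef_pos: [0.5728, 0.1658, 0.048]
tcp_rot: [0.55, -0.55, 0.444, -0.444]
wrist_force: [-5.6, -1.3, 10.1]
opening: 0.0337
```

```bash
python3 -m creep '[{"linear":[0,-0.06,0],"rotation":[0,0,0],"hand":-1},{"linear":[0,-0.06,0],"rotation":[0,0,0],"hand":-0.1},{"linear":[0,-0.06,0],"rotation":[0,0,0],"hand":0.0},{"linear":[0,-0.06,0],"rotation":[0,0,0],"hand":0.2},{"linear":[0,-0.06,0],"rotation":[0,0,0],"hand":0.4},{"linear":[0,-0.06,0],"rotation":[0,0,0],"hand":0.6},{"linear":[0,-0.06,0],"rotation":[0,0,0],"hand":0.6}]'
python3 - <<'E'
from h import *
im=manip.grab_frame("wrist"); cv2.imwrite("pics/w8.png",im)
E
```

```text
t: 10.55
eef_pos: [0.5728, 0.1657, 0.0469]
tcp_rot: [-0.55, 0.55, -0.444, 0.444]
wrist_force: [0.2, -0.7, -0.0]
opening: 0.0688
```

View pics/w8.png

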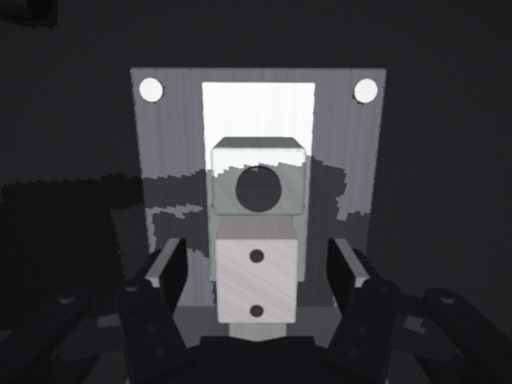

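The block stands free between the lips, with its top at cols 217-297 and rows 240-321. I'll lift and look from above, shifted toward the knob.

```bash
python3 -m creep '[{"linear":[0,-1,0],"rotation":[0,0,0],"hand":0.6},{"linear":[0,-4,0],"rotation":[0,0,0],"hand":0.6},{"linear":[0,-8,0],"rotation":[0,0,0],"hand":0.6},{"linear":[0,-12,0],"rotation":[0,0,0],"hand":0.6},{"linear":[3,-16,0],"rotation":[0,0,0],"hand":0.6},{"linear":[7,-19,0],"rotation":[0,0,0],"hand":0.6},{"linear":[10,-21,0],"rotation":[0,0,0],"hand":0.6},{"linear":[11,-21,0],"rotation":[0,0,0],"hand":0.6},{"linear":[11,-21,0],"rotation":[0,0,0],"hand":0.6},{"linear":[11,-21,0],"rotation":[0,0,0],"hand":0.6},{"linear":[11,-21,0],"rotation":[0,0,0],"hand":0.6}]'
python3 - <<'E'
from h import *
s=manip.sense(); print(tofx(s["eef_pos"]))
import pickle; pickle.dump(s,open("s9.pkl","wb"))
im=manip.grab_frame("wrist"); cv2.imwrite("pics/w9.png",im)
E
```

```text
t: 11.7
eef_pos: [0.5946, 0.0593, 0.255]
tcp_rot: [-0.55, 0.551, -0.445, 0.443]
wrist_force: [0.8, -0.7, -0.1]
opening: 0.0684
[ -1.39910101 -74.26900576 255.03007375]
```

View pics/w9.png

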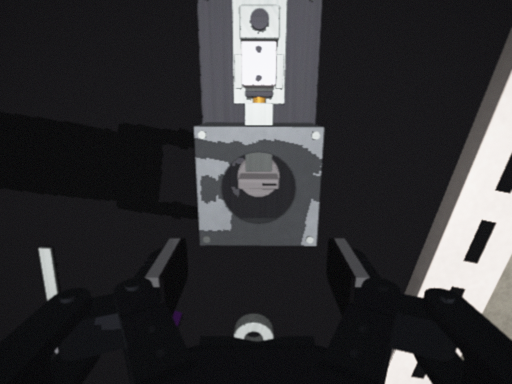

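```bash
python3 - <<'E'
from h import *
im=cv2.imread("pics/w9.png").astype(float)*1.5; im=np.clip(im,0,255).astype(np.uint8)
cv2.imwrite("pics/w9a.png",cv2.resize(im[0:130,190:330],None,fx=4,fy=4,interpolation=cv2.INTER_CUBIC))
cv2.imwrite("pics/w9b.png",cv2.resize(im[120:250,190:330],None,fx=4,fy=4,interpolation=cv2.INTER_CUBIC))
E
```

```text
(no output)
```

View pics/w9a.png

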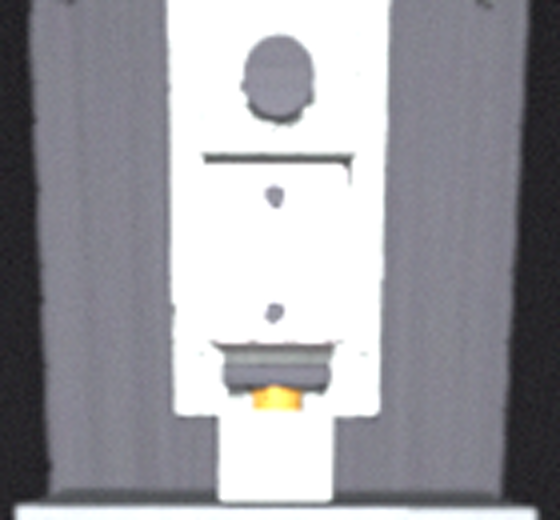

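View pics/w9b.png

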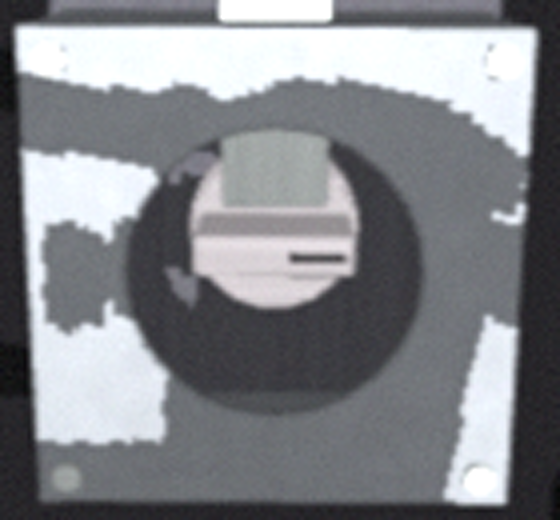

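```bash
python3 - <<'E'
from h import *
import pickle; s=pickle.load(open("s9.pkl","rb")); c=cam("wrist",s)
def f(X,Y,z,o): return tofx(plane(np.array([[X/4-.4+190,Y/4-.4+o]]),z,c)[0])
for n,a in {"barTL":(195,238,.0625,120),"barTR":(353,238,.0625,120),"barBL":(193,275,.0625,120),"barBR":(355,275,.0625,120),"openL":(127,270,.085,120),"openR":(422,270,.085,120),"openT":(275,128,.085,120),"openB":(275,414,.085,120),"openBlow":(275,392,.08,120),
 "guard1":(15,27,.085,120),"guard2":(538,27,.085,120),"guard3":(40,502,.085,120),"guard4":(508,502,.085,120),"jawrearL":(222,205,.059,120),"jawrearR":(328,205,.059,120),"jawrear33":(275,205,.045,120),
 "blkBack":(275,343,.078,0),"hole1":(275,195,.078,0),"hole2":(273,313,.078,0),"blkfront":(277,160,.078,0),"padrear":(277,390,.059,0),"padfront":(277,352,.059,0)}.items(): print(n,np.round(f(*a),1))
E
```

```text
barTL [-22.7 -84.8  62.5]
barTR [ 21.7 -84.8  62.5]
barBL [-23.4 -95.6  62.5]
barBR [ 22.5 -95.5  62.5]
openL [-39.3 -88.   85. ]
openR [ 38.5 -87.9  85. ]
openT [ -0.3 -50.4  85. ]
openB [-1.000e-01 -1.287e+02  8.500e+01]
openBlow [-1.000e-01 -1.242e+02  8.000e+01]
guard1 [-65.3 -25.2  85. ]
guard2 [ 65.2 -25.1  85. ]
guard3 [ -65.7 -155.2   85. ]
guard4 [  64.9 -154.9   85. ]
jawrearL [-15.1 -76.1  59. ]
jawrearR [ 14.7 -76.1  59. ]
jawrear33 [ -0.2 -79.2  45. ]
blkBack [-0.5 13.9 78. ]
hole1 [-0.5 47.3 78. ]
hole2 [-1.  20.8 78. ]
blkfront [-0.1 54.9 78. ]
padrear [ 0.1  3.2 59. ]
padfront [ 0.1 12.6 59. ]
```

```bash
python3 - <<'E'
from h import *
im=cv2.imread("pics/scene0.png")
a=im[160:225,225:320]; cv2.imwrite("pics/s0k.png",cv2.resize(a,None,fx=8,fy=8,interpolation=cv2.INTER_CUBIC))
c=cam("scene")
for n,p in {"barends":[(-23,-90,62.5),(23,-90,62.5)],"guardhole":[(0,-51,85),(0,-129,85),(39,-90,85),(-39,-90,85)],"jawrear59":[(-15,-76,59),(15,-76,59)],"jr45":[(-15,-79.2,45),(15,-79.2,45)],"jr32":[(-15,-82,32),(15,-82,32)]}.items():
    q=proj([fx(*k) for k in p],c); print(n,np.round((q-[225,160]+.5)*8,0).tolist())
E
```

```text
barends [[334.0, 276.0], [435.0, 343.0]]
guardhole [[456.0, 205.0], [315.0, 336.0], [474.0, 328.0], [301.0, 213.0]]
jawrear59 [[376.0, 271.0], [441.0, 314.0]]
jr45 [[369.0, 300.0], [434.0, 344.0]]
jr32 [[363.0, 327.0], [427.0, 370.0]]
```

View pics/s0k.png

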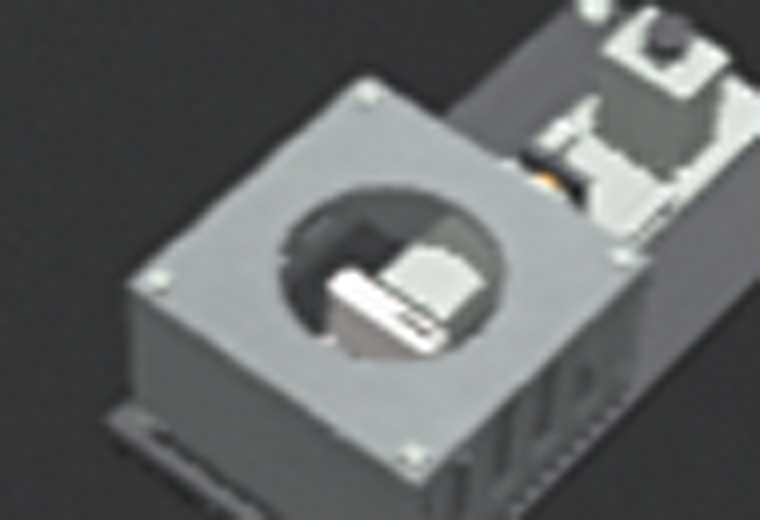

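```bash
python3 - <<'E'
from h import *
c=cam("scene")
for z in (59,45,33):
  q=proj([fx(x,y,z) for x in (-15,15) for y in (-78,-68,-58,-48)],c); print(z,np.round((q-[225,160]+.5)*8,0).tolist())
q=proj([fx(x,y,62.5) for x in (-23,23) for y in (-96,-84)],c);print(np.round((q-[225,160]+.5)*8,0).tolist())
E
```

```text
59 [[372.0, 274.0], [390.0, 258.0], [408.0, 242.0], [425.0, 226.0], [438.0, 317.0], [455.0, 301.0], [473.0, 284.0], [490.0, 268.0]]
45 [[371.0, 299.0], [388.0, 282.0], [406.0, 266.0], [423.0, 250.0], [436.0, 342.0], [453.0, 325.0], [470.0, 309.0], [488.0, 292.0]]
33 [[370.0, 319.0], [387.0, 303.0], [404.0, 287.0], [421.0, 271.0], [434.0, 362.0], [451.0, 345.0], [468.0, 329.0], [485.0, 313.0]]
[[323.0, 286.0], [345.0, 266.0], [424.0, 354.0], [445.0, 333.0]]
```

```bash
python3 - <<'E'
from h import *
goal(fx(0,-90,160),FR[:,1])
E
python3 -m creep '[{"linear":[1.6,2,0.1],"rotation":[0,-8,0],"hand":-0.3},{"linear":[1.6,4,0.1],"rotation":[0,-16,0],"hand":-0.3},{"linear":[1.6,6,0.1],"rotation":[0,-24,0],"hand":-0.3},{"linear":[1.6,8,0.1],"rotation":[0,-32,0],"hand":-0.3},{"linear":[1.6,9.5,0.1],"rotation":[0,-40,0],"hand":-0.3},{"linear":[1.6,9.5,0.1],"rotation":[0,-48,0],"hand":-0.3},{"linear":[1.6,9.5,0.1],"rotation":[0,-56,0],"hand":-0.3},{"linear":[1.6,9.5,0.1],"rotation":[0,-64,0],"hand":-0.3},{"linear":[1.6,9.5,0.1],"rotation":[0,-72,0],"hand":-0.3},{"linear":[1.6,9.5,0.1],"rotation":[0,-80,0],"hand":-0.3},{"linear":[1.6,9.5,0.1],"rotation":[0,-86,0],"hand":-0.3},{"linear":[1.6,9.5,0.1],"rotation":[0,-90,0],"hand":-0.3},{"linear":[1.6,9.5,0.1],"rotation":[0,-90,0],"hand":-0.3},{"linear":[1.6,9.5,0.1],"rotation":[0,-90,0],"hand":-0.3},{"linear":[1.6,9.5,0.1],"rotation":[0,-90,0],"hand":-0.3}]'
python3 - <<'E'
from h import *
s=manip.sense(); print(tofx(s["eef_pos"]),s["joint_pos"])
import pickle; pickle.dump(s,open("s10.pkl","wb"))
im=manip.grab_frame("wrist"); cv2.imwrite("pics/w10.png",im)
E
```

```text
lin [1.58 9.51 0.15] rot [  0.1  -89.93  -0.18]
lin [1.58 9.51 0.15] rot [ 0.18 90.07  0.1 ]
t: 13.25
eef_pos: [0.5999, 0.0432, 0.1616]
tcp_rot: [0.703, -0.703, -0.074, 0.075]
wrist_force: [-0.1, -0.3, 0.0]
opening: 0.0298
[  0.45279257 -91.12467448 161.55753179] [ 3.04510175e-02  1.79468817e-01  1.83893514e+00  8.41459601e-05
  1.12391105e+00 -1.75178187e+00]
```

View pics/w10.png

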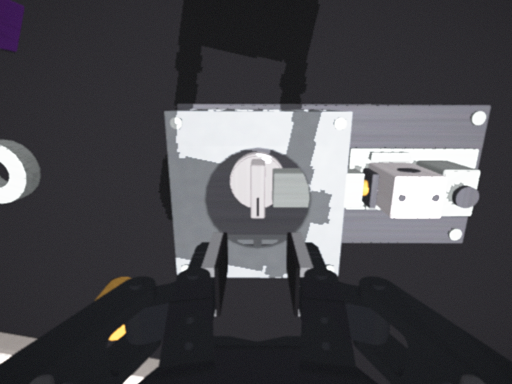

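```bash
python3 - <<'E'
from h import *
im=cv2.imread("pics/w10.png").astype(float)*1.3; im=np.clip(im,0,255).astype(np.uint8)
cv2.imwrite("pics/w10a.png",cv2.resize(im[140:250,205:325],None,fx=6,fy=5.4,interpolation=cv2.INTER_CUBIC))
E
```

```text
(no output)
```

View pics/w10a.png

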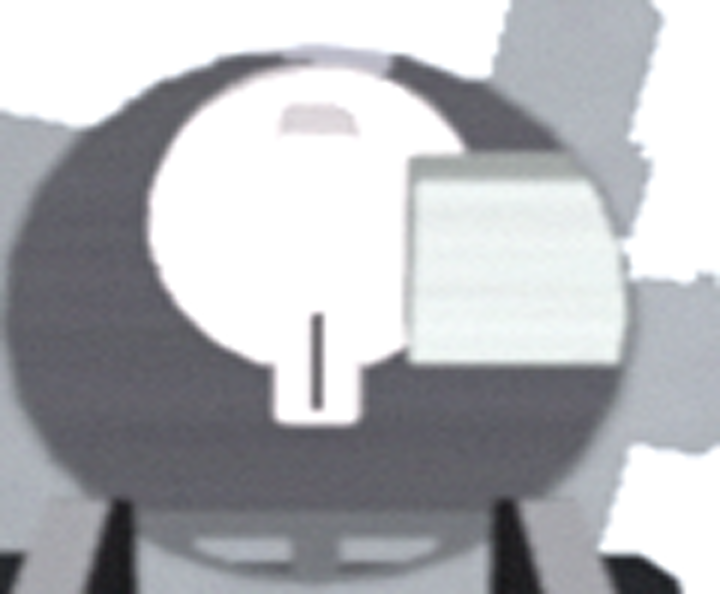

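```bash
python3 - <<'E'
from h import *
import pickle; s=pickle.load(open("s10.pkl","rb")); c=cam("wrist",s)
def f(X,Y,z): return np.round(tofx(plane(np.array([[X/6-.4+205,Y/5.4-.4+140]]),z,c)[0]),1)
for z in (.033,.04,.046,.052,.059): print(z,"topnear",f(412,180,z),"topfar",f(412,363,z),"sidebottom",f(412,155,z))
print("bar",f(273,425,.0625),f(362,425,.0625),f(280,135,.0625),f(358,135,.0625), "barbase",f(318,103,.0315))
E
```

```text
0.033 topnear [-10.  -75.9  33. ] topfar [ 22.3 -75.5  33. ] sidebottom [-14.3 -76.   33. ]
0.04 topnear [-11.6 -76.3  40. ] topfar [ 19.9 -75.9  40. ] sidebottom [-15.8 -76.4  40. ]
0.046 topnear [-13.  -76.6  46. ] topfar [ 17.8 -76.2  46. ] sidebottom [-17.  -76.7  46. ]
0.052 topnear [-14.3 -77.   52. ] topfar [ 15.7 -76.5  52. ] sidebottom [-18.3 -77.   52. ]
0.059 topnear [-15.9 -77.4  59. ] topfar [ 13.3 -76.9  59. ] sidebottom [-19.7 -77.4  59. ]
bar [ 22.3 -96.4  62.5] [ 22.3 -84.   62.5] [-23.5 -95.2  62.5] [-23.5 -84.8  62.5] barbase [-22.8 -90.1  31.5]
```

```bash
python3 -m creep '[{"linear":[0,0,0],"rotation":[0,0,0],"hand":-0.6},{"linear":[0,0,0],"rotation":[0,0,0],"hand":-0.6},{"linear":[0,0,0],"rotation":[0,0,0],"hand":-0.6}]'
python3 - <<'E'
from h import *
s=manip.sense(); im=manip.grab_frame("scene"); 
x0,y0=225,80
cv2.imwrite("pics/s11.png",cv2.resize(im[y0:y0+110,x0:x0+120],None,fx=6,fy=5.4,interpolation=cv2.INTER_CUBIC))
c=cam("scene"); R0=Rq(s["tcp_rot"])
for d in (0,.0187,.03,.045,.0727):
    q=proj([s["eef_pos"]+R0@np.array([0,-d,zz]) for zz in (-.039,0,.039)],c); print(d,np.round((q-[x0,y0]+.5)*[6,5.4]).tolist())
im=manip.grab_frame("wrist"); cv2.imwrite("pics/w11.png",im[180:384,130:390].repeat(3,0).repeat(3,1)[:600])
E
```

```text
t: 13.6
eef_pos: [0.6002, 0.0427, 0.162]
tcp_rot: [0.703, -0.703, -0.075, 0.075]
wrist_force: [-0.7, 0.1, 0.5]
opening: 0.0167
0 [[239.0, 564.0], [296.0, 518.0], [350.0, 474.0]]
0.0187 [[240.0, 539.0], [297.0, 493.0], [353.0, 448.0]]
0.03 [[241.0, 523.0], [298.0, 477.0], [354.0, 433.0]]
0.045 [[242.0, 502.0], [300.0, 456.0], [356.0, 411.0]]
0.0727 [[243.0, 462.0], [303.0, 416.0], [360.0, 371.0]]
```

View pics/s11.png

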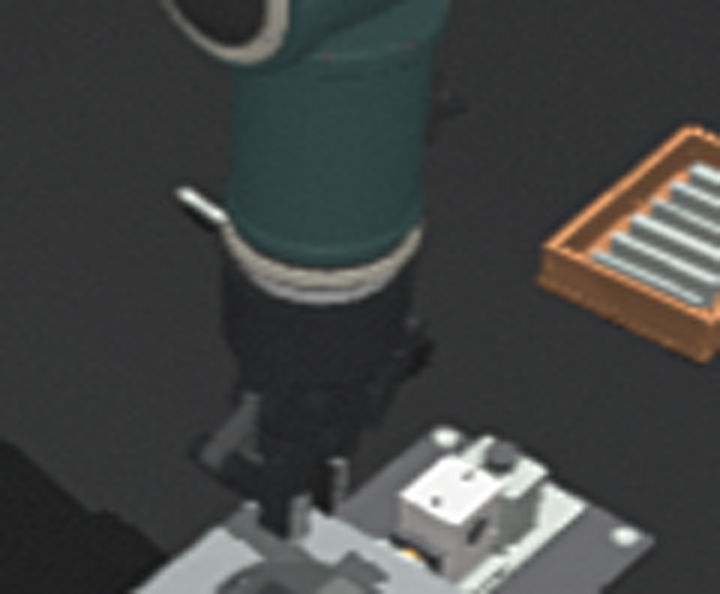

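View pics/w11.png

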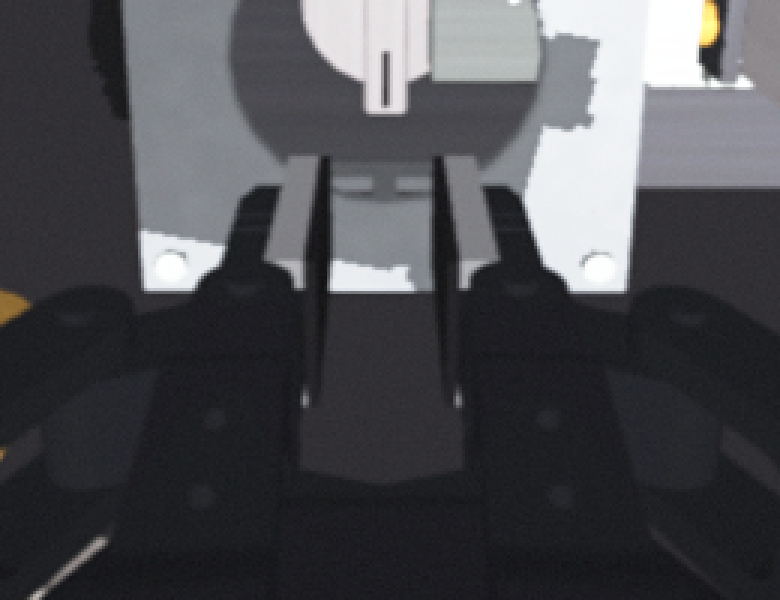

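Seen from the side, the jaw bar's rear end is at y ≈ -77 mm. That leaves only about 7 mm between it and the knob's grip bar, which ends at -84. The pads are about 5 mm thick at the tips, so I'll enter slightly offset and shallow, and check before going deeper.

```bash
python3 - <<'E'
from h import *
s=manip.sense(); print(tofx(s["eef_pos"]));goal(fx(0,-91.3,80),FR[:,1])
E
```

```text
[  0.64016281 -91.72223356 162.04313743]
lin [-0.06  8.2   0.04] rot [ 0.   -0.02  0.  ]
lin [-0.06  8.2   0.04] rot [-1.0000e-02  1.7998e+02  0.0000e+00]
```

```bash
python3 -m creep '[{"linear":[-0.06,2,0.04],"rotation":[0,0,0],"hand":-0.6},{"linear":[-0.06,4,0.04],"rotation":[0,0,0],"hand":-0.6},{"linear":[-0.06,6,0.04],"rotation":[0,0,0],"hand":-0.6},{"linear":[-0.06,7.5,0.04],"rotation":[0,0,0],"hand":-0.6},{"linear":[-0.06,8.2,0.04],"rotation":[0,0,0],"hand":-0.6},{"linear":[-0.06,8.2,0.04],"rotation":[0,0,0],"hand":-0.6},{"linear":[-0.06,8.2,0.04],"rotation":[0,0,0],"hand":-0.6},{"linear":[-0.06,8.2,0.04],"rotation":[0,0,0],"hand":-0.6}]'
python3 - <<'E'
from h import *
s=manip.sense(); print(tofx(s["eef_pos"]),s["wrist_force"])
import pickle; pickle.dump(s,open("s12.pkl","wb"))
im=manip.grab_frame("wrist"); cv2.imwrite("pics/w12.png",im); a=np.clip(im.astype(float)*1.3,0,255).astype(np.uint8)
cv2.imwrite("pics/w12z.png",cv2.resize(a[150:300,160:350],None,fx=4,fy=4,interpolation=cv2.INTER_CUBIC))
E
```

```text
t: 14.5
eef_pos: [0.6006, 0.043, 0.0813]
tcp_rot: [-0.703, 0.703, 0.076, -0.074]
wrist_force: [-0.9, 0.2, 0.0]
opening: 0.0172
[  1.07006793 -91.43980825  81.25011855] [-0.93120531  0.17140196  0.03519208]
```

View pics/w12z.png

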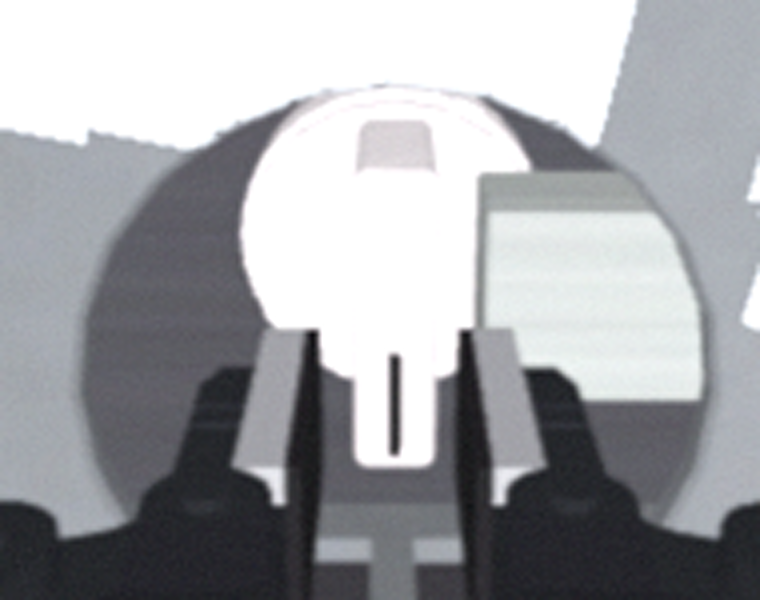

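```bash
python3 - <<'E'
from h import *
import pickle; s=pickle.load(open("s12.pkl","rb")); c=cam("wrist",s)
def f(X,Y,z): return np.round(tofx(plane(np.array([[X/4-.4+160,Y/4-.4+150]]),z,c)[0]),1)
for z in (.050,.053,.056,.059): print(z,"topnear",f(488,212,z),"topfar",f(488,400,z))
print("bar",f(356,466,.0625),f(434,466,.0625),f(358,170,.0625),f(435,170,.0625))
for z in (.0315,.035): print("sidebottom",f(480,172,z))
E
```

```text
0.05 topnear [-13.2 -76.4  50. ] topfar [ 17.6 -75.7  50. ]
0.053 topnear [-14.2 -76.7  53. ] topfar [ 16.1 -76.   53. ]
0.056 topnear [-15.2 -76.9  56. ] topfar [ 14.5 -76.3  56. ]
0.059 topnear [-16.2 -77.2  59. ] topfar [ 13.  -76.5  59. ]
bar [ 21.9 -96.   62.5] [ 21.9 -84.5  62.5] [-23.4 -95.4  62.5] [-23.4 -84.9  62.5]
sidebottom [-13.9 -76.3  31.5]
sidebottom [-15.  -76.6  35. ]
```

```bash
python3 -m creep '[{"linear":[-0.08,0.8,0.1],"rotation":[0,0,0],"hand":-0.6},{"linear":[-0.08,1.4,0.1],"rotation":[0,0,0],"hand":-0.6},{"linear":[-0.08,1.8,0.1],"rotation":[0,0,0],"hand":-0.6},{"linear":[-0.08,2.0,0.1],"rotation":[0,0,0],"hand":-0.6},{"linear":[-0.08,2.0,0.1],"rotation":[0,0,0],"hand":-0.6},{"linear":[-0.08,2.0,0.1],"rotation":[0,0,0],"hand":-0.6}]'
python3 -m creep '[{"linear":[0,0.05,0],"rotation":[0,0,0],"hand":-0.6},{"linear":[0,0.1,0],"rotation":[0,0,0],"hand":-0.6},{"linear":[0,0.1,0],"rotation":[0,0,0],"hand":-0.6}]'
python3 -m creep '[{"linear":[0,0.05,0],"rotation":[0,0,0],"hand":-0.6},{"linear":[0,0.1,0],"rotation":[0,0,0],"hand":-0.6},{"linear":[0,0.1,0],"rotation":[0,0,0],"hand":-0.6}]'
```

```text
t: 15.15
eef_pos: [0.5986, 0.0438, 0.0599]
tcp_rot: [0.703, -0.703, -0.075, 0.075]
wrist_force: [0.8, -0.2, -0.6]
opening: 0.0176
t: 15.45
eef_pos: [0.5986, 0.0438, 0.0591]
tcp_rot: [-0.703, 0.703, 0.075, -0.075]
wrist_force: [0.0, 1.0, 0.0]
opening: 0.0173
t: 15.75
eef_pos: [0.5984, 0.0438, 0.0579]
tcp_rot: [0.703, -0.703, -0.075, 0.075]
wrist_force: [-0.4, 0.5, -0.2]
opening: 0.017
```

```bash
for i in 1 2 3; do python3 -m creep '[{"linear":[0,0.05,0],"rotation":[0,0,0],"hand":-0.6},{"linear":[0,0.1,0],"rotation":[0,0,0],"hand":-0.6},{"linear":[0,0.1,0],"rotation":[0,0,0],"hand":-0.6}]' | grep -E "eef|force"; done
```

```text
eef_pos: [0.5986, 0.0438, 0.0573]
wrist_force: [-1.4, 0.3, 2.0]
eef_pos: [0.5987, 0.0438, 0.0571]
wrist_force: [-2.8, -0.3, 6.9]
eef_pos: [0.5988, 0.0438, 0.0569]
wrist_force: [-4.6, -0.6, 11.9]
```

```bash
python3 -m creep '[{"linear":[0,-0.15,0],"rotation":[0,0,0],"hand":-0.6},{"linear":[0,-0.25,0],"rotation":[0,0,0],"hand":-0.6},{"linear":[0,-0.25,0],"rotation":[0,0,0],"hand":-0.6}]'
python3 - <<'E'
from h import *
s=manip.sense(); print(tofx(s["eef_pos"]),s["wrist_force"])
im=manip.grab_frame("wrist"); cv2.imwrite("pics/w13.png",im); a=np.clip(im.astype(float)*1.3,0,255).astype(np.uint8)
cv2.imwrite("pics/w13z.png",cv2.resize(a[150:330,140:370],None,fx=3.3,fy=3.3,interpolation=cv2.INTER_CUBIC))
E
```

```text
t: 16.95
eef_pos: [0.5986, 0.0438, 0.0573]
tcp_rot: [-0.703, 0.703, 0.075, -0.075]
wrist_force: [0.8, -0.3, 0.2]
opening: 0.0171
[ -0.74879296 -90.25367282  57.31256202] [ 0.7507659  -0.29370394  0.23224794]
```

View pics/w13z.png

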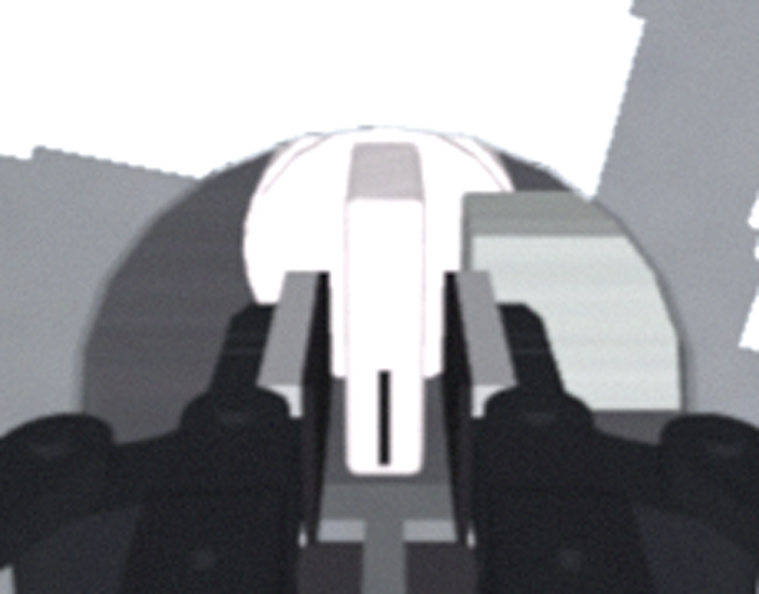

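```bash
python3 -m creep '[{"linear":[0,0,0],"rotation":[0,0,0],"hand":-1},{"linear":[0,0,0],"rotation":[0,0,0],"hand":-1},{"linear":[0,0,0],"rotation":[0,0,0],"hand":-1},{"linear":[0,0,0],"rotation":[0,0,0],"hand":-1}]' 70
python3 - <<'E'
from h import *
s=manip.sense(); print(tofx(s["eef_pos"]),s["wrist_force"],s["wrist_torque"])
E
python3 -m creep '[{"linear":[0,0,0],"rotation":[0,2,0],"hand":-1},{"linear":[0,0,0],"rotation":[0,4,0],"hand":-1},{"linear":[0,0,0],"rotation":[0,6,0],"hand":-1},{"linear":[0,0,0],"rotation":[0,6,0],"hand":-1}]'
python3 - <<'E'
from h import *
s=manip.sense(); R=Rq(s["tcp_rot"]); print(tofx(s["eef_pos"]),s["wrist_force"],s["wrist_torque"],"yaw rel fy",np.degrees(np.arctan2(R[1,2],R[0,2]))-102.15)
im=manip.grab_frame("wrist"); cv2.imwrite("pics/w14.png",im); a=np.clip(im.astype(float)*1.3,0,255).astype(np.uint8)
cv2.imwrite("pics/w14z.png",cv2.resize(a[150:330,140:370],None,fx=3.3,fy=3.3,interpolation=cv2.INTER_CUBIC))
E
```

```text
t: 17.4
eef_pos: [0.5986, 0.0436, 0.0576]
tcp_rot: [-0.703, 0.703, 0.075, -0.075]
wrist_force: [-0.6, -2.1, 3.2]
opening: 0.0095
[ -0.70663921 -90.45836319  57.55360425] [-0.62674404 -2.0840292   3.18428478] [-0.27762521  0.08790375 -0.06872455]
t: 17.8
eef_pos: [0.5986, 0.0436, 0.0576]
tcp_rot: [-0.706, 0.706, 0.038, -0.038]
wrist_force: [-0.7, -2.6, 2.3]
opening: 0.0092
[ -0.71772377 -90.47956539  57.56932932] [-0.72368761 -2.6058578   2.3172346 ] [-0.2988378   0.10187421  0.20276394] yaw rel fy -5.967497757049884
```

View pics/w14z.png

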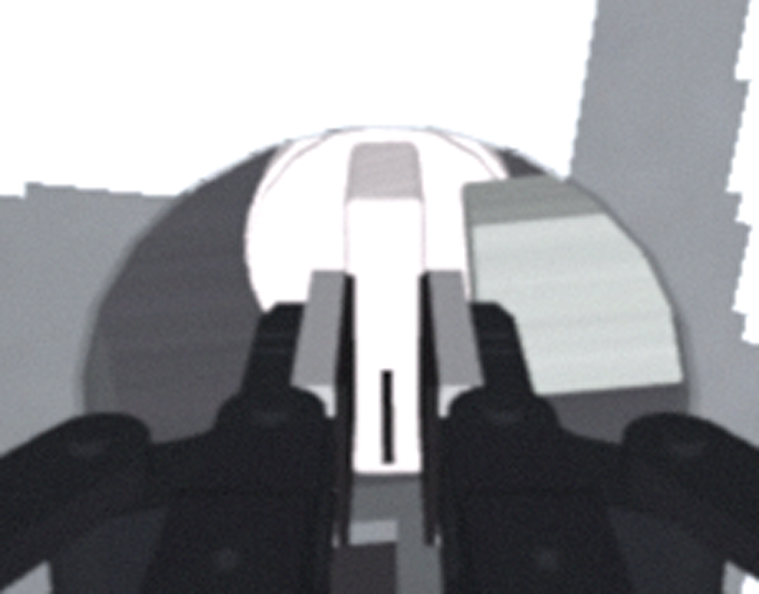

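The bar still lines up with the pads, at columns 347-422 of the zoom, so it turns with the gripper. Continuing to about 27°, still short of contact, which I expect near 40°.

```bash
python3 -m creep '[{"linear":[0,0,0],"rotation":[0,2.5,0],"hand":-1},{"linear":[0,0,0],"rotation":[0,5,0],"hand":-1},{"linear":[0,0,0],"rotation":[0,7.5,0],"hand":-1},{"linear":[0,0,0],"rotation":[0,10,0],"hand":-1},{"linear":[0,0,0],"rotation":[0,12.5,0],"hand":-1},{"linear":[0,0,0],"rotation":[0,15,0],"hand":-1},{"linear":[0,0,0],"rotation":[0,17.5,0],"hand":-1},{"linear":[0,0,0],"rotation":[0,20,0],"hand":-1},{"linear":[0,0,0],"rotation":[0,21,0],"hand":-1},{"linear":[0,0,0],"rotation":[0,21,0],"hand":-1},{"linear":[0,0,0],"rotation":[0,21,0],"hand":-1}]'
python3 - <<'E'
from h import *
s=manip.sense(); R=Rq(s["tcp_rot"]); print(tofx(s["eef_pos"]),s["wrist_force"],s["wrist_torque"],"yaw rel fy",np.degrees(np.arctan2(R[1,2],R[0,2]))-102.15)
im=manip.grab_frame("wrist"); cv2.imwrite("pics/w15.png",im); a=np.clip(im.astype(float)*1.3,0,255).astype(np.uint8)
cv2.imwrite("pics/w15z.png",cv2.resize(a[150:330,140:370],None,fx=3.3,fy=3.3,interpolation=cv2.INTER_CUBIC))
E
```

```text
t: 18.95
eef_pos: [0.5987, 0.0437, 0.0576]
tcp_rot: [-0.701, 0.701, -0.091, 0.091]
wrist_force: [-0.9, -2.5, 4.0]
opening: 0.0088
[ -0.66146517 -90.35065155  57.58586023] [-0.90957991 -2.486433    3.98611166] [-0.33472422  0.10301674  0.35490395] yaw rel fy -26.948709816367256
```

View pics/w15z.png

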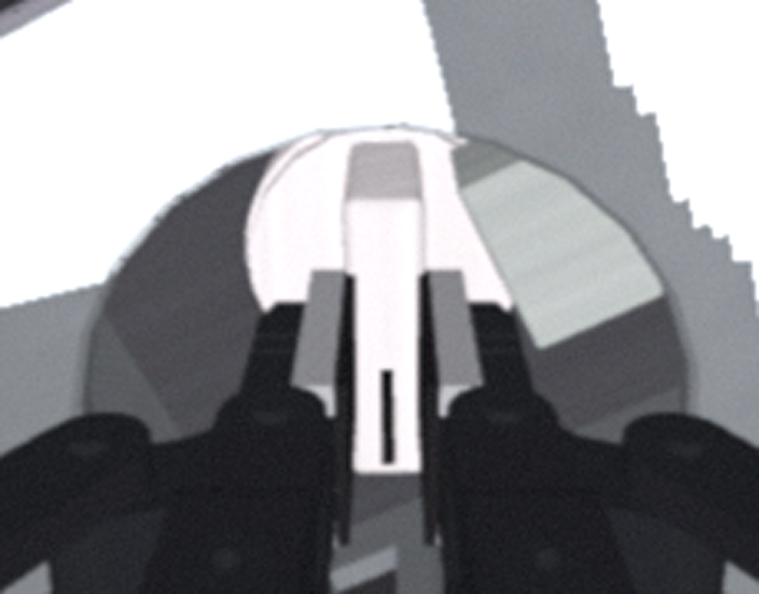

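View pics/w15.png

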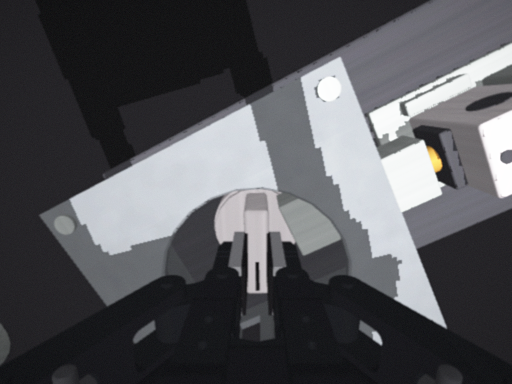

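```bash
cat > st.py <<'E'
from h import *
s=manip.sense(); R=Rq(s["tcp_rot"]); print("pos",np.round(tofx(s["eef_pos"]),2),"F",np.round(s["wrist_force"],1),"Tz",round(s["wrist_torque"][2],3),"yaw",round(np.degrees(np.arctan2(R[1,2],R[0,2]))-102.15,2),"op",round(s["opening"]*1000,1))
E
python3 -m creep '[{"linear":[0,0,0],"rotation":[0,2,0],"hand":-1},{"linear":[0,0,0],"rotation":[0,4,0],"hand":-1},{"linear":[0,0,0],"rotation":[0,6,0],"hand":-1},{"linear":[0,0,0],"rotation":[0,8,0],"hand":-1},{"linear":[0,0,0],"rotation":[0,8,0],"hand":-1},{"linear":[0,0,0],"rotation":[0,8,0],"hand":-1}]' 90 >/dev/null; python3 st.py
for i in 1 2 3; do python3 -m creep '[{"linear":[0,0,0],"rotation":[0,1,0],"hand":-1},{"linear":[0,0,0],"rotation":[0,1,0],"hand":-1},{"linear":[0,0,0],"rotation":[0,1,0],"hand":-1}]' >/dev/null; python3 st.py; done
```

```text
pos [ -0.64 -90.33  57.63] F [-1.3 -2.7  4.2] Tz 0.293 yaw -34.95 op 8.4
pos [ -0.65 -90.31  57.63] F [-1.1 -2.6  4.4] Tz 0.316 yaw -36.0 op 8.5
pos [ -0.61 -90.32  57.66] F [-0.9 -2.2  4.2] Tz 0.292 yaw -37.02 op 8.0
pos [ -0.63 -90.3   57.65] F [-1.6 -1.8  3.7] Tz 0.328 yaw -38.02 op 8.0
```

```bash
python3 - <<'E'
from h import *
im=manip.grab_frame("wrist"); cv2.imwrite("pics/w16.png",im)
E
for i in 1 2 3 4; do python3 -m creep '[{"linear":[0,0,0],"rotation":[0,1,0],"hand":-1},{"linear":[0,0,0],"rotation":[0,1,0],"hand":-1},{"linear":[0,0,0],"rotation":[0,1,0],"hand":-1}]' >/dev/null; python3 st.py; done
```

```text
pos [ -0.65 -90.29  57.63] F [-0.8 -2.3  3.4] Tz 0.262 yaw -39.01 op 8.4
pos [ -0.61 -90.28  57.64] F [-0.3 -1.   5.1] Tz 0.292 yaw -40.01 op 8.5
pos [ -0.61 -90.31  57.63] F [-0.1 -1.9  4.8] Tz 0.284 yaw -41.01 op 8.2
pos [ -0.58 -90.3   57.66] F [-0.8 -2.   5.6] Tz 0.282 yaw -42.01 op 8.5
```

View pics/w16.png

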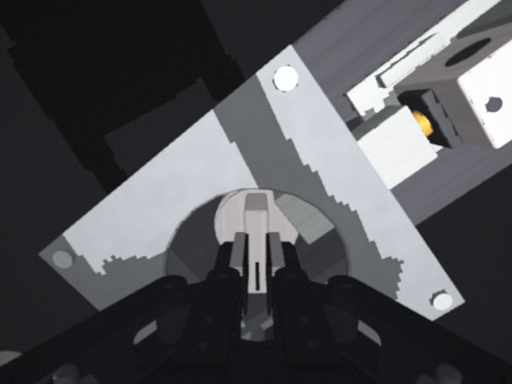

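```bash
python3 - <<'E'
from h import *
im=manip.grab_frame("wrist"); cv2.imwrite("pics/w17.png",cv2.resize(im[0:220,330:512],None,fx=3.2,fy=2.7,interpolation=cv2.INTER_CUBIC))
im=manip.grab_frame("scene"); cv2.imwrite("pics/s17.png",cv2.resize(im[140:230,260:350],None,fx=6,fy=6,interpolation=cv2.INTER_CUBIC))
E
```

```text
(no output)
```

View pics/w17.png

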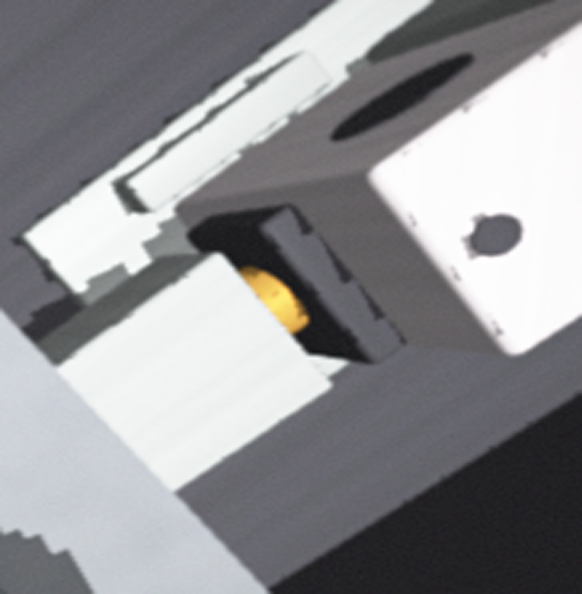

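View pics/s17.png

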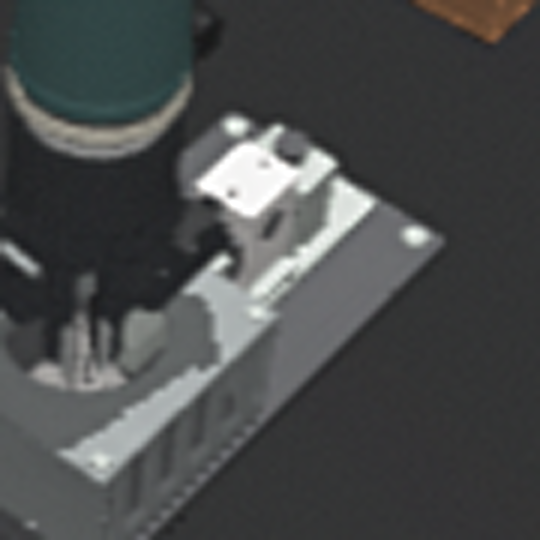

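```bash
python3 - <<'E'
from h import *
s=manip.sense(); c=cam("wrist",s)
def f(X,Y,z): return np.round(tofx(plane(np.array([[X/3.2-.4+330,Y/2.7-.3]]),z,c)[0]),1)
print("blk rear top",f(372,172,.078),f(515,352,.078)); print("jawbar front",f(222,255,.059),f(332,380,.059))
for z in (.059,.062,.055): print("pad front",z,f(292,205,z),f(405,343,z), "pad back",f(262,225,z),f(375,362,z))
E
```

```text
blk rear top [-17.4  19.   78. ] [15.1 18.9 78. ]
jawbar front [-14.8   6.5  59. ] [12.4  6.6 59. ]
pad front 0.059 [-14.8  17.8  59. ] [14.1 17.6 59. ] pad back [-14.9  13.1  59. ] [14.  12.8 59. ]
pad front 0.062 [-15.6  16.6  62. ] [12.7 16.4 62. ] pad back [-15.8  12.   62. ] [12.5 11.6 62. ]
pad front 0.055 [-13.6  19.5  55. ] [16.1 19.3 55. ] pad back [-13.8  14.7  55. ] [15.9 14.4 55. ]
```

```bash
python3 - <<'E'
from h import *
im=manip.grab_frame("wrist"); cv2.imwrite("pics/w18.png",im); a=np.clip(im.astype(float)*1.2,0,255).astype(np.uint8)
cv2.imwrite("pics/w18z.png",cv2.resize(a[180:310,215:300],None,fx=6,fy=4.5,interpolation=cv2.INTER_CUBIC))
E
```

```text
(no output)
```

View pics/w18z.png

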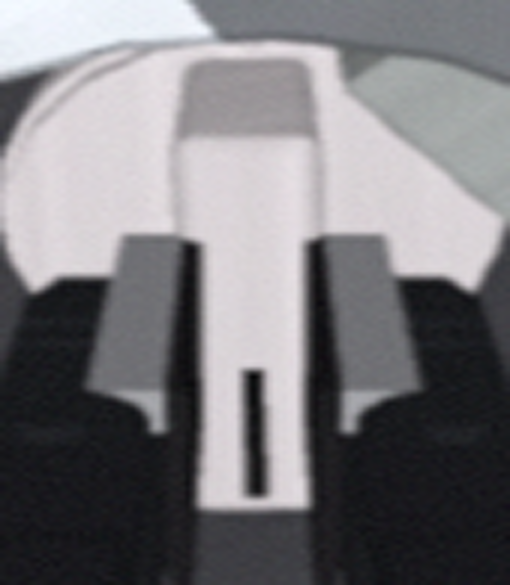

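```bash
cat > bar.py <<'E'
from h import *
def barang(pts,s,fx_,fy_,x0,y0):
    c=cam("wrist",s); P=plane(np.array([[X/fx_-.5+x0,Y/fy_-.5+y0] for X,Y in pts]),.0625,c)
    P=np.array([tofx(p) for p in P]); d=P[1]-P[0]; return np.round(P,1).tolist(),-np.degrees(np.arctan2(d[1],d[0])),np.linalg.norm(d[:2])
E
python3 - <<'E'
from bar import *
s=manip.sense()
print(barang([(250,136),(255,508)],s,6,4.5,215,180)); print(barang([(254,372),(258,495)],s,6,4.5,215,180))
E
```

```text
([[-17.7, -75.0, 62.5], [16.1, -104.9, 62.5]], np.float64(41.498728583946225), np.float64(45.19740907726236))
([[3.1, -93.3, 62.5], [15.0, -103.6, 62.5]], np.float64(40.757997544562805), np.float64(15.709913688189852))
```

```bash
for i in 1 2 3 4; do python3 -m creep '[{"linear":[0,0,0],"rotation":[0,1,0],"hand":-1},{"linear":[0,0,0],"rotation":[0,1,0],"hand":-1}]' >/dev/null; python3 st.py;python3 -m creep '[{"linear":[0,0,0],"rotation":[0,0,0],"hand":-1}]' >/dev/null; python3 st.py; done
```

```text
pos [ -0.64 -90.29  57.61] F [-0.6 -2.   5.2] Tz 0.386 yaw -43.02 op 8.4
pos [ -0.61 -90.27  57.66] F [-1.  -2.3  5.2] Tz 0.356 yaw -43.01 op 8.3
pos [ -0.61 -90.29  57.62] F [-0.4 -2.6  4.4] Tz 0.399 yaw -44.02 op 8.3
pos [ -0.62 -90.32  57.63] F [-0.8 -2.   4.7] Tz 0.443 yaw -44.01 op 8.1
pos [ -0.63 -90.28  57.61] F [-0.4 -2.1  4.6] Tz 0.409 yaw -45.01 op 8.5
pos [ -0.62 -90.28  57.61] F [-0.5 -1.7  4.5] Tz 0.418 yaw -45.0 op 8.2
pos [ -0.63 -90.27  57.61] F [-0.1 -1.9  5.1] Tz 0.485 yaw -46.01 op 8.5
pos [ -0.6  -90.29  57.65] F [ 0.4 -1.8  5. ] Tz 0.385 yaw -45.99 op 8.5
```

```bash
for i in 1 2 3; do python3 -m creep '[{"linear":[0,0,0],"rotation":[0,0.9,0],"hand":-1},{"linear":[0,0,0],"rotation":[0,0.9,0],"hand":-1}]' >/dev/null; python3 st.py;python3 -m creep '[{"linear":[0,0,0],"rotation":[0,0,0],"hand":-1}]' >/dev/null; python3 st.py; done; python3 - <<'E'
from h import *
im=manip.grab_frame("wrist"); cv2.imwrite("pics/w19.png",im); a=np.clip(im.astype(float)*1.2,0,255).astype(np.uint8)
cv2.imwrite("pics/w19b.png",cv2.resize(a[180:310,215:300],None,fx=6,fy=4.5,interpolation=cv2.INTER_CUBIC))
cv2.imwrite("pics/w19z.png",cv2.resize(im[0:220,330:512],None,fx=3.2,fy=2.7,interpolation=cv2.INTER_CUBIC))
E
python3 st.py;
```

```text
pos [ -0.59 -90.29  57.65] F [-0.6 -2.1  4.8] Tz 0.453 yaw -46.91 op 8.5
pos [ -0.59 -90.27  57.65] F [ 0.1 -1.5  4.8] Tz 0.443 yaw -46.89 op 8.3
pos [ -0.61 -90.26  57.62] F [ 0.7 -2.8  4.8] Tz 0.441 yaw -47.8 op 8.2
pos [ -0.61 -90.26  57.63] F [-0.2 -2.4  6. ] Tz 0.458 yaw -47.79 op 8.1
pos [ -0.6  -90.26  57.65] F [-0.1 -1.8  5.1] Tz 0.495 yaw -48.7 op 7.9
pos [ -0.59 -90.28  57.62] F [-1.2 -2.7  5.7] Tz 0.422 yaw -48.69 op 8.4
pos [ -0.6  -90.28  57.65] F [-0.9 -1.8  5.6] Tz 0.49 yaw -48.69 op 8.5
```

View pics/w19b.png

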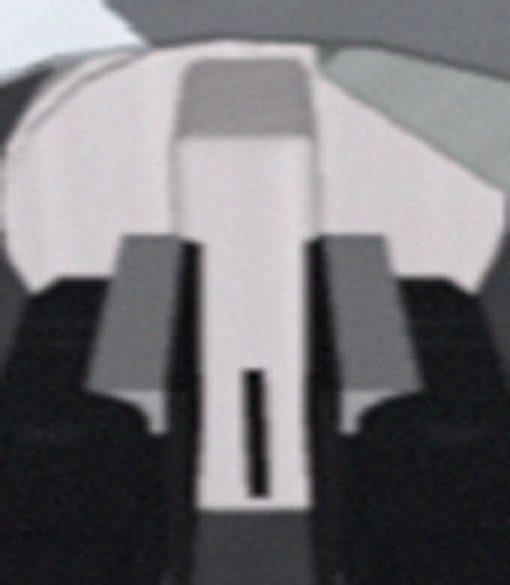

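View pics/w19z.png

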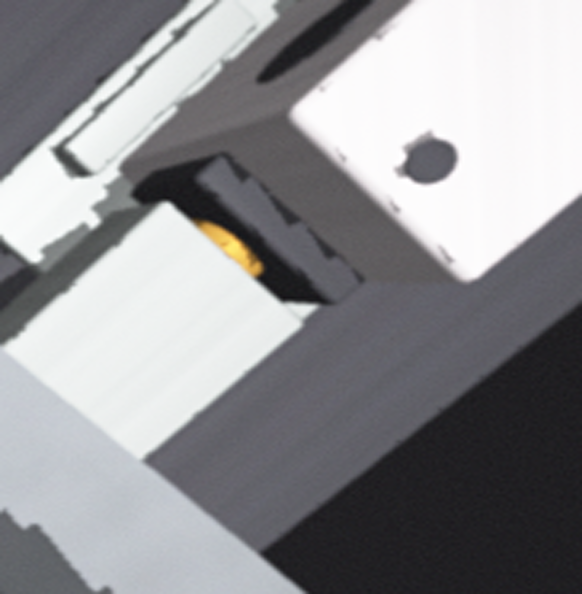

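```bash
python3 - <<'E'
from bar import *
s=manip.sense(); c=cam("wrist",s)
def f(X,Y,z): return np.round(tofx(plane(np.array([[X/3.2-.4+330,Y/2.7-.3]]),z,c)[0]),1)
print("blk rear top",f(290,115,.078),f(468,280,.078)); print("jawbar front",f(165,202,.059),f(302,323,.059))
print("pad front",f(222,155,.059),f(362,283,.059),"pad back",f(196,176,.059),f(333,303,.059))
print(barang([(249,136),(255,508)],s,6,4.5,215,180)); print(barang([(253,372),(259,495)],s,6,4.5,215,180))
E
```

```text
blk rear top [-17.2  18.6  78. ] [15.2 18.8 78. ]
jawbar front [-15.3   7.8  59. ] [13.1  7.7 59. ]
pad front [-14.7  17.4  59. ] [14.4 17.4 59. ] pad back [-15.   13.1  59. ] [13.9 12.7 59. ]
([[-15.9, -73.1, 62.5], [14.3, -106.8, 62.5]], np.float64(48.080671119142664), np.float64(45.20616868186181))
([[2.7, -93.8, 62.5], [13.5, -105.3, 62.5]], np.float64(46.8241746343148), np.float64(15.717524523538362))
```

```bash
python3 -m creep '[{"linear":[0,0,0],"rotation":[0,0.9,0],"hand":-1},{"linear":[0,0,0],"rotation":[0,0.9,0],"hand":-1},{"linear":[0,0,0],"rotation":[0,0.9,0],"hand":-1}]' >/dev/null; python3 st.py
python3 -m creep '[{"linear":[0,0,0],"rotation":[0,0,0],"hand":-0.7},{"linear":[0,0,0],"rotation":[0,0,0],"hand":-0.6},{"linear":[0,0,0],"rotation":[0,0,0],"hand":-0.55},{"linear":[0,0,0],"rotation":[0,0,0],"hand":-0.55},{"linear":[0,0,0],"rotation":[0,0,0],"hand":-0.55}]'; python3 st.py
python3 - <<'E'
from h import *
im=manip.grab_frame("wrist"); cv2.imwrite("pics/w20.png",im)
E
```

```text
pos [ -0.58 -90.3   57.63] F [-1.1 -2.1  6. ] Tz 0.51 yaw -49.58 op 8.4
t: 24.85
eef_pos: [0.5983, 0.0439, 0.0572]
tcp_rot: [0.67, -0.67, 0.227, -0.227]
wrist_force: [-0.4, -0.7, 0.2]
opening: 0.0195
pos [ -0.97 -90.07  57.19] F [-0.4 -0.7  0.2] Tz 0.014 yaw -49.62 op 19.5
```

View pics/w20.png

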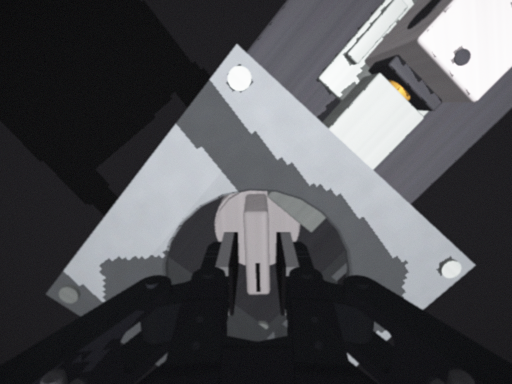

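The torque reading fell to zero, and the pads are clear of the bar on both sides, with the bar at cols 247-268 and the pads at 238 and 277. Lifting out straight.

```bash
python3 -m creep '[{"linear":[0,-0.5,0],"rotation":[0,0,0],"hand":-0.55},{"linear":[0,-1.5,0],"rotation":[0,0,0],"hand":-0.55},{"linear":[0,-3,0],"rotation":[0,0,0],"hand":-0.55},{"linear":[0,-5,0],"rotation":[0,0,0],"hand":-0.55},{"linear":[0,-8,0],"rotation":[0,0,0],"hand":-0.55},{"linear":[0,-11,0],"rotation":[0,0,0],"hand":-0.55},{"linear":[0,-14,0],"rotation":[0,0,0],"hand":-0.55},{"linear":[0,-17,0],"rotation":[0,0,0],"hand":-0.55},{"linear":[0,-18,0],"rotation":[0,0,0],"hand":-0.55},{"linear":[0,-18,0],"rotation":[0,0,0],"hand":-0.55}]'
python3 - <<'E'
from h import *
s=manip.sense(); print(tofx(s["eef_pos"])); goal(fx(0,30,260),FR[:,0])
E
```

```text
t: 25.9
eef_pos: [0.6001, 0.0438, 0.2409]
tcp_rot: [0.67, -0.669, 0.225, -0.229]
wrist_force: [-0.6, 0.9, -0.1]
opening: 0.0194
[  0.77644411 -90.5419583  240.85822049]
lin [-9.22 -1.93  7.76] rot [-0.29 40.39  0.17]
lin [-9.22 -1.93  7.76] rot [   0.22 -139.61    0.37]
```

```bash
python3 -c "
from h import *
goal(fx(0,-40,245),FR[:,0])"
```

```text
lin [-3.9  -0.42  3.22] rot [-0.29 40.39  0.17]
lin [-3.9  -0.42  3.22] rot [   0.22 -139.61    0.37]
```

```bash
python3 -m creep '[{"linear":[-3.9,-0.4,3.2],"rotation":[-0.3,8,0.2],"hand":-0.55},{"linear":[-3.9,-0.4,3.2],"rotation":[-0.3,16,0.2],"hand":-0.55},{"linear":[-3.9,-0.4,3.2],"rotation":[-0.3,24,0.2],"hand":-0.55},{"linear":[-3.9,-0.4,3.2],"rotation":[-0.3,32,0.2],"hand":-0.55},{"linear":[-3.9,-0.4,3.2],"rotation":[-0.3,40.4,0.2],"hand":-0.55},{"linear":[-3.9,-0.4,3.2],"rotation":[-0.3,40.4,0.2],"hand":-0.55},{"linear":[-3.9,-0.4,3.2],"rotation":[-0.3,40.4,0.2],"hand":-0.55},{"linear":[-3.9,-0.4,3.2],"rotation":[-0.3,40.4,0.2],"hand":-0.55},{"linear":[-3.9,-0.4,3.2],"rotation":[-0.3,40.4,0.2],"hand":-0.55}]'
python3 - <<'E'
from h import *
s=manip.sense(); print(tofx(s["eef_pos"]))
im=manip.grab_frame("wrist"); cv2.imwrite("pics/w21.png",im)
cv2.imwrite("pics/w21z.png",cv2.resize(im[60:260,190:330],None,fx=5,fy=3,interpolation=cv2.INTER_CUBIC))
im=manip.grab_frame("top"); cv2.imwrite("pics/top1.png",im)
E
```

```text
t: 26.8
eef_pos: [0.5869, 0.0929, 0.2411]
tcp_rot: [-0.549, 0.552, -0.446, 0.442]
wrist_force: [-0.9, 0.1, 0.6]
opening: 0.0194
[ -1.85633468 -39.83131989 241.0687157 ]
```

View pics/w21z.png

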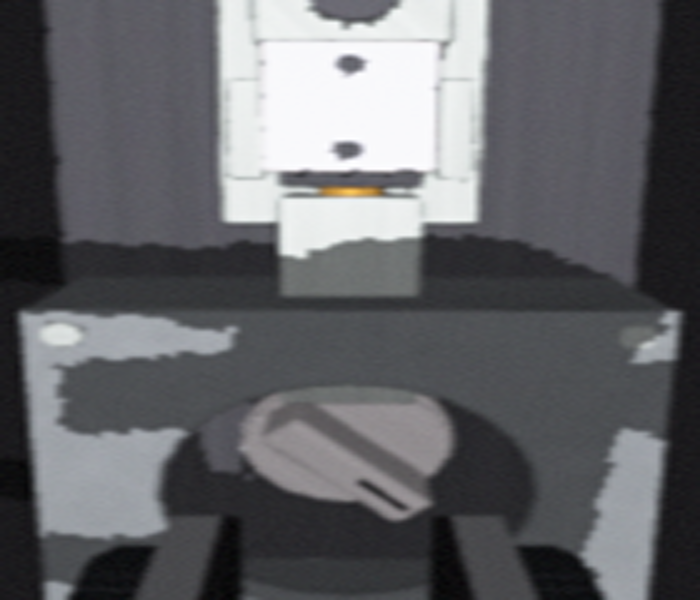

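View pics/top1.png

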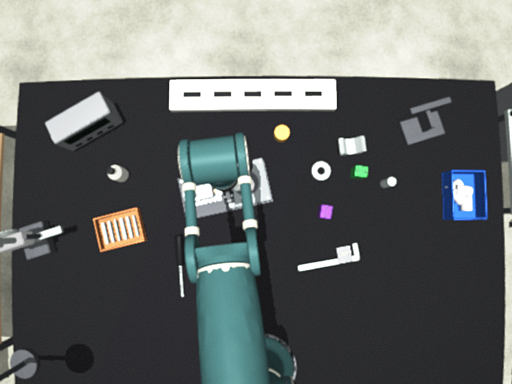

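```bash
python3 - <<'E'
from h import *
s=manip.sense(); c=cam("wrist",s)
def f(X,Y,z): return np.round(tofx(plane(np.array([[X/5-.4+190,Y/3-.35+60]]),z,c)[0]),1)
print("guard edge",f(20,311,.085),f(680,311,.085)); print("jaw front",f(282,196,.059),f(420,196,.059)); print("blk rear",f(262,171,.078),f(436,171,.078),"blk front",f(262,41,.078),f(438,41,.078))
print("pad",f(280,186,.059),f(280,172,.059))
a=f(295,412,.0625);b=f(418,505,.0625)
e1=f(268,432,.0625),f(400,522,.0625); e2=f(322,407,.0625),f(430,497,.0625)
for p,q in (e1,e2): d=q-p; print("edge",p,q,-np.degrees(np.arctan2(d[1],d[0])))
sl=f(360,480,.0625),f(406,509,.0625); d=sl[1]-sl[0]; print(-np.degrees(np.arctan2(d[1],d[0])))
E
```

```text
guard edge [-65.  -25.6  85. ] [ 65.2 -25.4  85. ]
jaw front [-13.9   9.8  59. ] [14.7  9.8 59. ]
blk rear [-17.  19.  78.] [16.7 19.  78. ] blk front [-16.5  58.3  78. ] [16.4 58.3 78. ]
pad [-14.3  13.1  59. ] [-14.3  17.8  59. ]
edge [-17.7 -74.9  62.5] [  11.9 -110.6   62.5] 50.33679802820324
edge [ -5.7 -65.3  62.5] [  18.5 -100.4   62.5] 55.41534108533438
47.84947456067722
```

```bash
python3 - <<'E'
from h import *
a=cv2.imread("pics/w15.png"); b=cv2.imread("pics/w20.png")
cv2.imwrite("pics/c15.png",cv2.resize(a[110:220,370:480],None,fx=5.4,fy=5.4,interpolation=cv2.INTER_CUBIC))
cv2.imwrite("pics/c20.png",cv2.resize(b[40:150,350:460],None,fx=5.4,fy=5.4,interpolation=cv2.INTER_CUBIC))
E
```

```text
(no output)
```

View pics/c15.png

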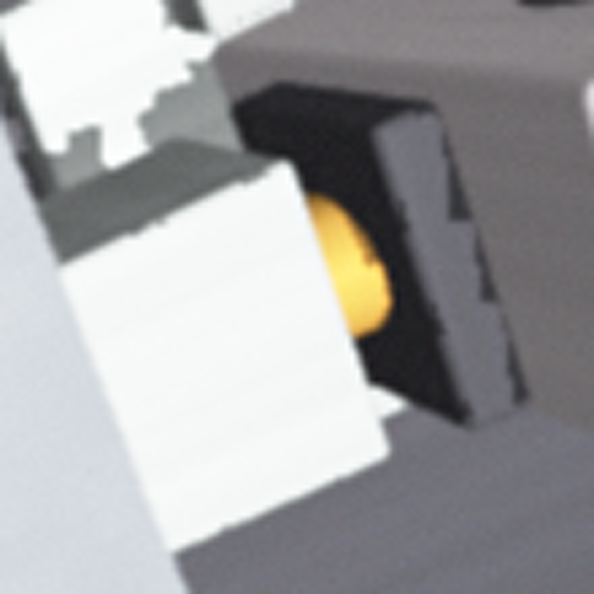

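View pics/c20.png

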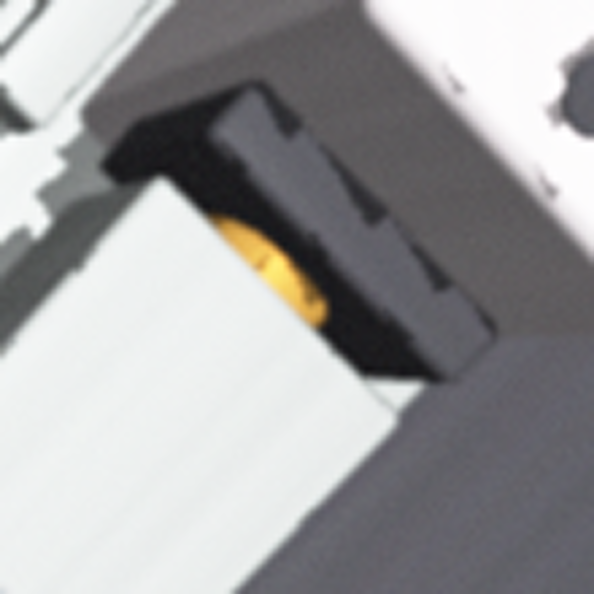

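```bash
python3 - <<'E'
from h import *
s0=manip.sense()
def sim(x,y,z,yaw):
    a=np.radians(102.15+yaw); zz=np.array([np.cos(a),np.sin(a),0]); yy=np.array([0,0,-1.]); R=np.c_[np.cross(yy,zz),yy,zz]
    q=Rn.from_matrix(R).as_quat(); s=dict(s0); s["tcp_rot"]=np.array([q[3],q[0],q[1],q[2]]); s["eef_pos"]=fx(x,y,z); return s
for nm,s,o,J,F,B in (("27",sim(-.66,-90.35,57.6,-26.95),(370,110),[(292,162),(388,452)],[(435,105),(525,400)],[(378,128),(470,425)]),
  ("rel",sim(-.97,-90.07,57.2,-49.62),(350,40),[(162,180),(398,420)],[(262,85),(495,330)],[(212,133),(440,380)])):
    c=cam("wrist",s); g=lambda L:[tofx(p) for p in plane(np.array([[X/5.4-.4+o[0],Y/5.4-.4+o[1]] for X,Y in L]),.059,c)]
    for k,L in (("jaw",J),("padF",F),("padB",B)): print(nm,k,np.round(g(L),1).tolist())
E
```

```text
27 jaw [[-15.8, 2.7, 59.0], [12.6, 2.2, 59.0]]
27 padF [[-14.9, 14.9, 59.0], [13.5, 14.4, 59.0]]
27 padB [[-15.2, 10.0, 59.0], [13.5, 9.4, 59.0]]
rel jaw [[-15.3, 8.0, 59.0], [13.1, 7.9, 59.0]]
rel padF [[-14.4, 17.9, 59.0], [13.7, 17.8, 59.0]]
rel padB [[-14.8, 13.0, 59.0], [13.3, 12.3, 59.0]]
```

```bash
python3 - <<'E'
from h import *
a=cv2.imread("pics/top0.png").astype(int); b=cv2.imread("pics/top1.png").astype(int)
d=(np.abs(a-b).max(2)>60)
for n,(x,y) in dict(vblock=(352,145),ring=(321,170),plug=(390,182),cal=(330,257),box=(120,229),oil=(117,173),weight=(282,132),green=(361,172),purple=(326,212)).items(): print(n,int(d[y-14:y+14,x-14:x+14].sum()))
d2=d[230:300,170:184]; print("driver",int(d2.sum()))
s=manip.sense(); print(s["wrist_force"]); print(manip.job_done())
E
```

```text
vblock 0
ring 0
plug 0
cal 0
box 0
oil 0
weight 0
green 0
purple 0
driver 0
[-0.2743842   0.12502929 -0.04273537]
the job is handed in; nothing more can be done
None
```

The block is clamped in the nest at an estimated 14–15 N, and I handed the job in at about 27 s. I can't measure the clamping force directly, and handing in gave no verdict.

**What I did:** I lowered the block onto the nest floor (about 10 N on contact) and let go. I then turned the knob about 49° clockwise through the guard opening, let go and lifted clear. The jaw bar's rear end left only about 7 mm beside the knob's grip bar, so I gripped just the top 5 mm or so of it. Finding that depth pressed the fingers on the jaw bar with about 12 N. The pictures showed no contact with the guard.

**Last checks:**
- **Block position:** it stands square, about 0.2 mm off centre, with its front face on the anvil to within about 1 mm.
- **Clamping force, torque:** the rise over free turning gives about 13–15 N.
- **Clamping force, pad:** it looks compressed by 2.3–2.5 mm, which is 14–15 N.
- **Clamping force, knob angle:** it is about 0.15–0.19 rad past contact, or 13–16 N.
- **Release:** the torque dropped to zero and the wrist force was under 0.5 N at the end.
- **Other things on the plate:** the before and after top views show no change around any of them.

**Disagreements:** one coarser picture from above suggested less compression, about 1.2–2 mm (7–12 N). I trusted the other measurements over it. The absolute torque before contact also read about 0.28 N m where I expected 0.36, so I used only the rise.

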